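# Check in the returned toys

### The job

Check in the returned toys: park the three toy vehicles on their wheels, each wholly inside the parking bay of its own colour and lengthways in it, either way round. Put the nesting doll together too: stand the small orange doll inside the collar of the green doll base, then close the hollow green shell over it until it sits fully down on the base, turned so that its white band lines up with the two white marks on the stand.

Things in the scene. Friction and masses are not known exactly. Their poses are not given: they have to be found in the camera images.
- red_car: Loose toy racing car, red with black cabin, 76 long x 34 wide x 34 mm high; origin at the centre of its underside (the wheels' feet), x along its length, z up. Wheels do not turn; sides straight from 5 to 22 mm up, cabin above is 28 wide. About 70 g.
- yellow_bus: Loose toy bus, a yellow block with black window bands, 76 long x 34 wide x 40 mm high, straight-sided; origin at the centre of its underside, x along its length, z up. Wheels do not turn. About 80 g.
- blue_pickup: Loose toy pickup truck, blue with black cab and open bed, 76 long x 34 wide x 35 mm high; origin at the centre of its underside, x along its length, z up. Wheels do not turn; sides straight from 5 to 20 mm up and, along the bed, to 27. About 70 g.
- small_doll: Loose small orange doll with a white belt, solid and round, standing upright: 27 mm across up to 30 mm high, 24 mm across at the head, 50 mm tall, foot bevelled to 23 mm across; origin at the centre of its underside, z up. About 40 g.
- shell: Loose hollow green upper shell of the nesting doll, standing mouth down, with one white band running right over its top from side to side: 58 mm across up to 38 mm high, then a dome, 60 mm tall; walls 3 mm, mouth 52 mm across, inside 55 mm deep; origin at the centre of its mouth plane, x along the white band, z up. About 60 g.
- red_bay: Fixed flat red parking bay with a white outline, 116 long x 58 wide x 3 mm thick; origin at the centre of its underside, x along its length.
- yellow_bay: Fixed flat yellow parking bay with a white outline, 116 x 58 x 3 mm; origin at the centre of its underside, x along its length.
- blue_bay: Fixed flat blue parking bay with a white outline, 116 x 58 x 3 mm; origin at the centre of its underside, x along its length.
- doll_base: Fixed lower half of the doll: 96 mm square wooden stand, 6 thick, with a green disc 58 across whose flat top, 16 mm above the table, carries both small doll and shell. A pale collar on it rises to 26 mm: outside 47 across (43 at its top), inside 37; the doll stands in it, the shell's mouth goes over it. Two white marks on the stand lie along x. Origin: centre of the stand's underside.

How it is judged:
At the end, for the whole second after the job is handed in: Vehicles upright on their own bays (20 mm along, 13 across, 0.35 rad, either way round); small doll upright on the base within 8 mm of its axis; shell down over it (mouth 12 to 19 mm up, 5 mm off axis, level to 0.08 rad), band within 0.25 rad of the marks; all at rest (x of red_car in the frame of red_bay between -0.02 and 0.02 m and y of red_car in the frame of red_bay between -0.013 and 0.013 m and z of red_car in the frame of red_bay below 0.007 m and angle between the x axis of red_car and the x axis of red_bay, either way round below 0.35 rad and angle between each of red_car, yellow_bus, blue_pickup's own z axis and vertical below 0.12 rad and x of yellow_bus in the frame of yellow_bay between -0.02 and 0.02 m and y of yellow_bus in the frame of yellow_bay between -0.013 and 0.013 m and z of yellow_bus in the frame of yellow_bay below 0.007 m and angle between the x axis of yellow_bus and the x axis of yellow_bay, either way round below 0.35 rad and x of blue_pickup in the frame of blue_bay between -0.02 and 0.02 m and y of blue_pickup in the frame of blue_bay between -0.013 and 0.013 m and z of blue_pickup in the frame of blue_bay below 0.007 m and angle between the x axis of blue_pickup and the x axis of blue_bay, either way round below 0.35 rad and horizontal distance between small_doll and doll_base below 0.008 m and z of small_doll in the frame of doll_base below 0.02 m and angle between small_doll's own z axis and vertical below 0.15 rad and horizontal distance between shell and doll_base below 0.005 m and z of shell in the frame of doll_base between 0.012 and 0.019 m and angle between shell's own z axis and vertical below 0.08 rad and angle between the x axis of shell and the x axis of doll_base, either way round below 0.25 rad and linear speed of each of red_car, yellow_bus, blue_pickup, small_doll, shell below 0.02 m/s); the robot touches nothing.
It also fails if it takes over 144 s, if anything falls off the work surface, if the arm or the gripper's body presses on something with over 40 N, if the wrist force passes 120 N, or if a joint passes its speed limit or range.

### The arm

A 6-joint arm with a two-finger parallel gripper is mounted at the origin on the work surface. World frame = base frame: x ahead of the robot, y to its left, z up, the work surface at z = 0. Lengths are in m, angles in rad, forces in N, time in s.
With the tool pointing down it reaches from about 0.275 to 0.75 m from the base axis. Payload 10.2 kg.
Tool frame: the origin (TCP) lies between the finger pads; the fingertips stand 22 mm ahead of it and the grasp point (between the pads) lies 3 mm ahead of it; z points along the fingers, y is the direction in which the jaws open and shut (so a half turn about z gives the same grasp; the last joint's range is limited). The gripper opens to 85 mm and grips with 20 to 120 N. Pads are 22 mm wide; open, the fingers measure 114 mm over their backs; the gripper's body (76 mm by 85 mm) begins 54 mm behind the grasp point. The pads swing forward as they close: fully open they stand 13 mm farther back than shut.
Start: joints at [-0.223, 0.313, 1.498, -0, 1.331, -0.223], TCP at [0.525, -0, 0.253] pointing down, gripper open.
Joint ranges: [-2.94, 2.94], [-0.97, 2.17], [0.19, 2.56], [-1.23, 4.37], [0.02, 3.11], [-2.88, 2.88]. Speed limits (rad/s): [2.39, 2.39, 3.01, 3.14, 3.14, 3.14].

### API

Orientations are given as a unit quaternion [w, x, y, z].
In Python, from bench import arm gives the robot as it stands.
- The arm moves only by the shell command python3 -m pendant 'ROWS' [OPENING] [FORCE]. ROWS is a JSON object of lists of equal length, an entry for each row: "delta_pos": the shift along the tool's x, y, z in units of 0.5 m (1.0 is 0.5 m), a list of three; "dr": the turn, a rotation vector about the tool's x, y, z in units of 30 degrees (1.0 is 30 degrees), a list of three. In form: {"delta_pos": [[x, y, z], ...], "dr": [[ax, ay, az], ...]}. A call has 1 to 5 rows; each row is the pose to reach, as a shift and turn from the pose measured when the call began, along the tool's axes at that moment; what a row does not reach only later rows make up. A row lasts 1/12 s, in which the tool goes at most 41.7 mm and 7.16 degrees, less where a joint would pass 70% of its speed; a pose out of reach is approached as far as the arm can. A call with a number of a shift or a turn outside -1 to 1 is refused whole. A call with a gripper value outside its range is refused whole. OPENING is the opening, from 0 (shut) to 1 (fully open), set as the call begins (- or left out, the last holds). The fingers move at their own pace and stop on an object; FORCE is the grip in N (left out, the last holds). Time passes only in rows, so rows that repeat a pose let the fingers close. It gives the time, the measured TCP pose, the force and the opening at its end, in the units of the state.
- arm.sense(): the state, without advancing time (a new reading comes with each control period).
- arm.capture(name): name is "scene" or "side" or "wrist"; returns a dict with "image" (400x640x3 uint8, red, green, blue), "mtx" (3x3 intrinsics, pixels), "eye" and "attitude" of the camera in the world. Camera axes: x right, y up, looking along -z (the intrinsics and any distortion apply to the point x, -y, -z); pixel columns grow to the right and rows downward; lengths in m; the calibration is good to about 2 mm. The wrist camera is an equidistant fisheye: a pixel r from the principal point sees the ray r / f radians off the axis. A picture is of the moment at which its call begins. There is no depth.
- arm.job_done(): hands the job in, once; it reports no verdict.
The state is a dict: "time_s": time; "qpos": joint angles; "dq": joint speeds; "joint_torque": joint torques, N m; "eef_pos": TCP position; "eef_rot": TCP orientation; "contact_force": force on the tool from outside, world axes, zero at the start; "moment": the same for the moment, N m; "grip_width": finger opening in m.
Only numpy, scipy, OpenCV 4.12 (cv2) and the standard library are available. Lean on these libraries where they do the work, as an engineer would, in place of code of your own. Each camera call takes 0.05 s, during which the arm holds its last target.

## Working session

There is one attempt and no reset: what is moved stays moved. The work goes in short steps, Python scripts to look and compute and a shell command to move; the robot and the scene stay as the last step left them, time stands still between calls to the robot, and variables do not carry over. Pictures are saved under pics/ and viewed, and the job is handed in when it is done.

```bash
ls; mkdir -p pics; python3 - <<'E'
from bench import arm
import cv2
print(arm.sense())
for n in ["scene","side","wrist"]:
    c=arm.capture(n); print(n,c["mtx"],c["eye"],c["attitude"],[k for k in c])
    cv2.imwrite(f"pics/{n}0.png",c["image"][:,:,::-1])
E
```

```text
pics
{'time_s': 0.0, 'qpos': array([-2.23389537e-01,  3.13469758e-01,  1.49847050e+00,  2.26971791e-05,
        1.33099545e+00, -2.23438877e-01]), 'dq': array([-1.02676505e-03,  3.58558115e-04,  1.54231981e-05,  3.44593032e-04,
       -1.71158856e-03,  7.26801410e-04]), 'joint_torque': array([-5.78409599e-04, -4.12261176e+01, -2.59742296e+01, -3.58453699e-04,
        4.11797926e-03, -1.23038126e-05]), 'eef_pos': array([5.24762031e-01, 5.26640565e-05, 2.52712369e-01]), 'eef_rot': array([-5.74118777e-04,  7.07091088e-01,  7.07122155e-01, -3.48506874e-04]), 'contact_force': array([-0.6608577 , -0.54764445,  0.10497426]), 'moment': array([-0.00618361, -0.03417009, -0.01144474]), 'grip_width': 0.08516300818375415}
scene [[364.20041177   0.         319.40702929]
 [  0.         364.20041177 202.71981783]
 [  0.           0.           1.        ]] [0.92916092 0.51309227 0.51174776] [0.29547309 0.15132954 0.43628977 0.83632904] ['image', 'mtx', 'eye', 'attitude']
side [[460.28228046   0.         326.86844142]
 [  0.         460.28228046 198.95494188]
 [  0.           0.           1.        ]] [ 0.22464622 -0.50596143  0.74550951] [ 0.9045582   0.33181783 -0.08655872 -0.25333572] ['image', 'mtx', 'eye', 'attitude']
wrist [[309.70691629   0.         319.91953052]
 [  0.         309.70691629 205.7063676 ]
 [  0.           0.           1.        ]] [0.52430699 0.07608559 0.37290103] [ 9.88187130e-01 -1.53250117e-01  7.15715146e-04 -2.90788460e-04] ['image', 'mtx', 'eye', 'attitude']
```

View pics/scene0.png

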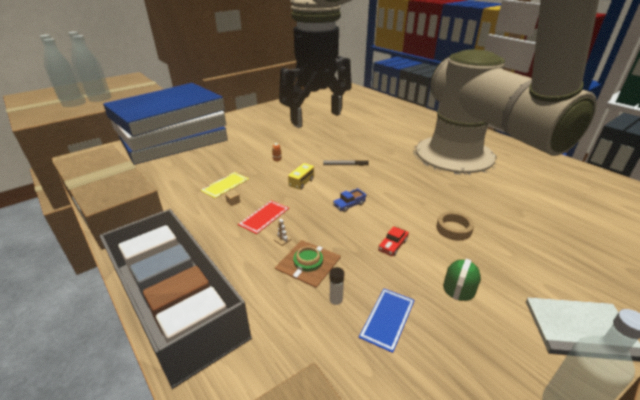

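View pics/side0.png

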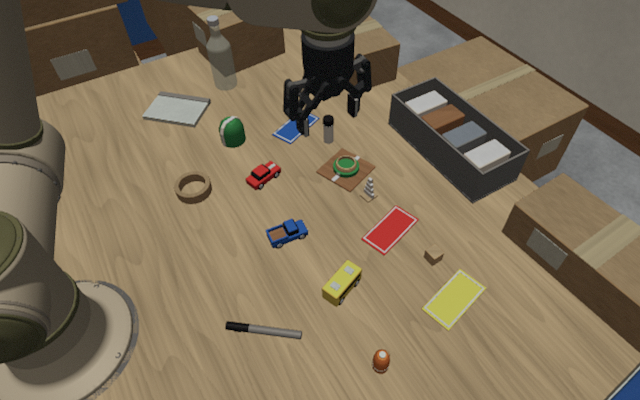

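View pics/wrist0.png

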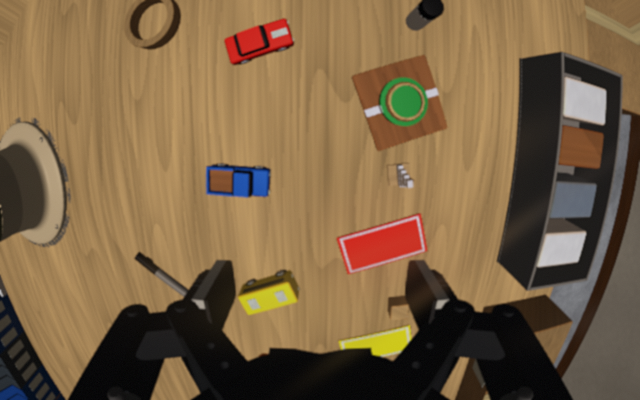

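```bash
cat > h.py <<'E'
import numpy as np, cv2
from scipy.spatial.transform import Rotation as R
from bench import arm
def rot(q): return R.from_quat([q[1],q[2],q[3],q[0]])
def rays(c,px,wrist):
    px=np.asarray(px,float).reshape(-1,1,2)
    if wrist: n=cv2.fisheye.undistortPoints(px,c["mtx"],np.zeros(4))
    else: n=cv2.undistortPoints(px,c["mtx"],None)
    n=n.reshape(-1,2); d=np.c_[n[:,0],-n[:,1],-np.ones(len(n))]
    return rot(c["attitude"]).apply(d)
def cast(c,px,z,wrist=False):
    d=rays(c,px,wrist); e=np.array(c["eye"]); return (e+d*((z-e[2])/d[:,2])[:,None])
def proj(c,P,wrist=False):
    p=rot(c["attitude"]).inv().apply(np.atleast_2d(P)-np.array(c["eye"])); p=p*[1,-1,-1]
    if wrist: return cv2.fisheye.projectPoints(p.reshape(-1,1,3),np.zeros(3),np.zeros(3),c["mtx"],np.zeros(4))[0].reshape(-1,2)
    return cv2.projectPoints(p,np.zeros(3),np.zeros(3),c["mtx"],None)[0].reshape(-1,2)
HS={"red":[((0,170,90),(6,255,255)),((174,170,90),(180,255,255))],"yellow":[((24,120,90),(34,255,255))],
"blue":[((105,130,50),(125,255,255))],"green":[((50,100,25),(80,255,255))],"orange":[((4,150,90),(13,255,255))]}
def comps(img,col,amin=40):
    hsv=cv2.cvtColor(img,cv2.COLOR_RGB2HSV); m=np.zeros(img.shape[:2],np.uint8)
    for lo,hi in HS[col]: m|=cv2.inRange(hsv,lo,hi)
    n,l,s,ce=cv2.connectedComponentsWithStats(cv2.morphologyEx(m,cv2.MORPH_CLOSE,np.ones((3,3))))
    return [(s[i,4],ce[i],(l==i)) for i in range(1,n) if s[i,4]>=amin]
def rectfit(c,mask,z,wrist=False):
    ct=max(cv2.findContours(mask.astype(np.uint8),cv2.RETR_EXTERNAL,cv2.CHAIN_APPROX_NONE)[0],key=len)
    P=cast(c,ct.reshape(-1,2),z,wrist)[:,:2]
    (cx,cy),(w,h),a=cv2.minAreaRect((P*1000).astype(np.float32))
    if w<h: w,h,a=h,w,a+90
    return np.round([cx,cy,w,h,(a+90)%180-90],1)
E
python3 - <<'E'
from h import *
for n in ["scene","side","wrist"]:
    c=arm.capture(n); w=n=="wrist"
    print(n)
    for col in HS:
        for a,ce,m in comps(c["image"],col):
            print(col,a,ce.round(), "z3",rectfit(c,m,.003,w),"z20",rectfit(c,m,.02,w))
E
```

```text
scene
red 103 [437.   1.] z3 [-3097.6 -2311.3   533.5   283.1   -41.4] z20 [-2963.  -2216.9   515.6   273.7   -41.4]
red 425 [263. 216.] z3 [608.4 -97.1  94.4  40.3  17.2] z20 [619.1 -76.7  91.3  39.   17.2]
red 299 [395. 239.] z3 [438.9 150.4  82.5  37.4  20.2] z20 [455.3 162.5  79.7  36.1  20.2]
yellow 167 [300. 171.] z3 [ 417.5 -211.3   85.4   39.9   20. ] z20 [ 434.6 -187.1   82.6   38.5   20. ]
yellow 409 [223. 185.] z3 [ 618.9 -276.1  110.7   55.8   12.9] z20 [ 629.3 -249.7  107.    53.9   12.9]
blue 229 [471.   4.] z3 [-3203.7 -1948.4   656.2   394.9     9.6] z20 [-3065.6 -1866.2   634.3   381.7     9.6]
blue 400 [401.  61.] z3 [-722.6 -822.6  328.8  193.2   14.7] z20 [-667.4 -778.   317.8  186.8   14.7]
blue 103 [593.  85.] z3 [-1071.8    -2.6   225.1    48.1    13.4] z20 [-1004.9    14.6   217.5    46.5    13.4]
blue 2048 [160. 102.] z3 [  513.3 -1033.2   389.4   264.5     5.1] z20 [ 527.2 -981.5  376.4  255.7    5.1]
blue 49 [341. 203.] z3 [435.9 -21.8  26.7  18.9 -89.5] z20 [452.4  -3.9  25.8  18.2 -89.5]
blue 1271 [387. 319.] z3 [596.8 278.3  97.3  44.5  23. ] z20 [607.9 
[... 2666 characters left out ...]
2 [406. 101.] z3 [627.2  90.5  36.9  36.8 -87. ] z20 [622.4  89.8  35.2  35.1 -87. ]
orange 48 [228.  49.] z3 [415.7 154.4  37.9  12.2 -83.8] z20 [420.7 150.8  36.2  11.7 -83.8]
orange 1785 [390.  78.] z3 [612.2 114.8  94.9  41.1  20.3] z20 [608.2 113.   90.6  39.2  20.3]
orange 1666 [406. 127.] z3 [630.8  63.8  94.6  41.2  19.9] z20 [625.9  64.4  90.3  39.3  19.9]
orange 1505 [580. 147.] z3 [ 9.374e+02  5.420e+01  1.076e+02  5.950e+01 -5.000e-01] z20 [ 9.184e+02  5.520e+01  1.027e+02  5.680e+01 -5.000e-01]
orange 387 [221. 180.] z3 [397.7  -8.   28.5  23.8  -4.2] z20 [403.6  -4.1  27.2  22.7  -4.2]
orange 219 [380. 236.] z3 [608.  -95.3 117.1  59.5  16.9] z20 [604.2 -87.5 111.7  56.8  16.9]
```

```bash
cat >> h.py <<'E'
def tri(obs):
    A=np.zeros((3,3));b=np.zeros(3)
    for c,px,w in obs:
        d=rays(c,[px],w)[0]; d/=np.linalg.norm(d); M=np.eye(3)-np.outer(d,d); A+=M; b+=M@np.array(c["eye"])
    return np.linalg.solve(A,b)
def go(x,y,z,psi):
    """world m, psi deg = direction of tool y (jaw axis); tool down. prints rows values"""
    s=arm.sense(); Rc=rot(s["eef_rot"]); p=np.array([x,y,z])-s["eef_pos"]
    cur=Rc.as_matrix()[:,1]; cp=np.degrees(np.arctan2(cur[1],cur[0]))
    psi=cp+(psi-cp+90)%180-90
    t=np.radians(psi); ty=np.array([np.cos(t),np.sin(t),0]); tz=np.array([0,0,-1.]); tx=np.cross(ty,tz)
    Rt=R.from_matrix(np.c_[tx,ty,tz]); rv=(Rc.inv()*Rt).as_rotvec()
    d=Rc.inv().apply(p)
    print("pos",s["eef_pos"].round(4),"psi",cp.round(1),"->",round(psi,1),"q6",s["qpos"][5].round(2),"q1",s["qpos"][0].round(2),"t",round(s["time_s"],2))
    print("delta_pos",(d/.5).round(4),"dr",(np.degrees(rv)/30).round(4),"rows",(np.linalg.norm(d)/.0417).round(1),(np.degrees(np.linalg.norm(rv))/7.16).round(1))
E
python3 - <<'E'
from h import *
C={n:arm.capture(n) for n in ["scene","side","wrist"]}
cent=lambda n,col,near:min(comps(C[n]["image"],col),key=lambda t:np.hypot(*(t[1]-near)))[1]
print("doll",tri([(C["scene"],cent("scene","orange",(276,152)),0),(C["side"],cent("side","orange",(381,360)),0)]))
print("bus z40", cast(C["side"],[[345,275]],.04))
w=C["wrist"]
print("cone foot/top",tri([(C["scene"],(282,238),0),(C["side"],(369,190),0),]),cast(w,[[393,165],[405,185]],.0,True))
print("bottle top",tri([(C["scene"],(337,272),0),(C["side"],(328,120),0)]),"foot",cast(C["scene"],[[336,300]],0),cast(C["side"],[[328,140]],0))
print("marks",cast(w,[[373,112],[432,94]],.006,True))
print("shell top",tri([(C["scene"],(462,264),0),(C["side"],(232,118),0)]), "foot scene",cast(C["scene"],[[462,295]],0),"side",cast(C["side"],[[232,145]],0))
print("block",cast(C["side"],[[433,256]],.01),cast(C["scene"],[[233,198]],.01))
print("pen",cast(C["side"],[[228,326],[301,335]],.007))
for n in C:
    img=C[n]["image"]
    if n=="scene": r=(220,330,140,260)
    if n=="side": r=(60,180,200,320)
    if n=="wrist": r=(0,200,330,470)
    cv2.imwrite(f"pics/z_{n}.png",cv2.resize(img[r[0]:r[1],r[2]:r[3]],None,fx=3.5,fy=3.5)[:,:,::-1]) 
c=C["scene"]["image"][240:310,430:490]; d=C["side"]["image"][105:160,205:260]
cv2.imwrite("pics/shell.png",np.hstack([cv2.resize(c,(390,400)),cv2.resize(d,(400,400))])[:,:,::-1])
E
```

```text
doll [ 0.43132134 -0.31120863  0.02487896]
bus z40 [[ 0.46116897 -0.15915231  0.04      ]]
cone foot/top [0.62528158 0.0038995  0.01003699] [[ 0.61501324  0.01038821  0.        ]
 [ 0.63234262 -0.01509144  0.        ]]
bottle top [0.63579095 0.18977072 0.06380414] foot [[0.63876626 0.19473924 0.        ]] [[ 6.37830085e-01  1.91779608e-01 -1.11022302e-16]]
marks [[0.58679492 0.07513487 0.006     ]
 [0.66015044 0.10130786 0.006     ]]
shell top [0.45437072 0.31149323 0.0631032 ] foot scene [[0.4556519  0.32846176 0.        ]] side [[0.43643223 0.29617876 0.        ]]
block [[ 0.63486036 -0.19625271  0.01      ]] [[ 0.63381111 -0.19668335  0.01      ]]
pen [[ 0.24826063 -0.12307473  0.007     ]
 [ 0.34695384 -0.20199991  0.007     ]]
```

View pics/shell.png

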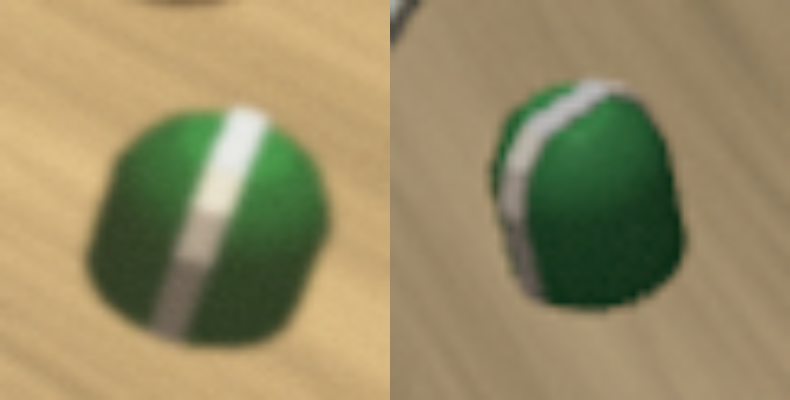

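```bash
python3 -c "
from h import *
go(.431,-.311,.17,0)"
```

```text
pos [ 0.525  -0.      0.2532] psi -0.0 -> 0.0 q6 -0.22 q1 -0.22 t 0.45
delta_pos [-0.622  -0.1879  0.1665] dr [-0.0002 -0.     -0.    ] rows 8.0 0.0
```

```bash
python3 -m pendant '{"delta_pos":[[-0.622,-0.188,0.167],[-0.622,-0.188,0.167],[-0.622,-0.188,0.167],[-0.622,-0.188,0.167],[-0.622,-0.188,0.167]],"dr":[[0,0,0],[0,0,0],[0,0,0],[0,0,0],[0,0,0]]}'; python3 -c "
from h import *
go(.431,-.311,.17,0)"
```

```text
time_s: 0.87
eef_pos: [0.4657, -0.1947, 0.2011]
eef_rot: [0.0, 0.707, 0.707, 0.0]
contact_force: [0.9, -0.7, 0.5]
grip_width: 0.0854
pos [ 0.4657 -0.1947  0.2011] psi 0.0 -> 0.0 q6 -0.63 q1 -0.63 t 0.87
delta_pos [-0.2325 -0.0696  0.0622] dr [0.0005 0.0004 0.0006] rows 3.0 0.0
```

```bash
python3 -m pendant '{"delta_pos":[[-0.232,-0.07,0.062],[-0.232,-0.07,0.062],[-0.232,-0.07,0.062],[-0.232,-0.07,0.062],[-0.232,-0.07,0.062]],"dr":[[0,0,0],[0,0,0],[0,0,0],[0,0,0],[0,0,0]]}' 0.65; python3 - <<'E'
from h import *
c=arm.capture("wrist"); cv2.imwrite("pics/w1.png",c["image"][:,:,::-1])
print(proj(c,[[.4313,-.3112,.05],[.4313,-.3112,.0]],True))
for a,ce,m in comps(c["image"],"orange"): print(a,ce,rectfit(c,m,.03,True))
E
```

```text
time_s: 1.28
eef_pos: [0.4299, -0.3123, 0.1694]
eef_rot: [-0.0, 0.708, 0.706, 0.0]
contact_force: [0.7, 0.5, -0.7]
grip_width: 0.0555
[[322.68535923 204.49325957]
 [322.28458798 189.02573613]]
142 [494.02112676  15.42253521] [ 596.3 -127.6  107.2   22.8   13.6]
476 [322.14705882 198.03991597] [ 431.2 -313.    24.7   23.5   89.2]
```

View pics/w1.png

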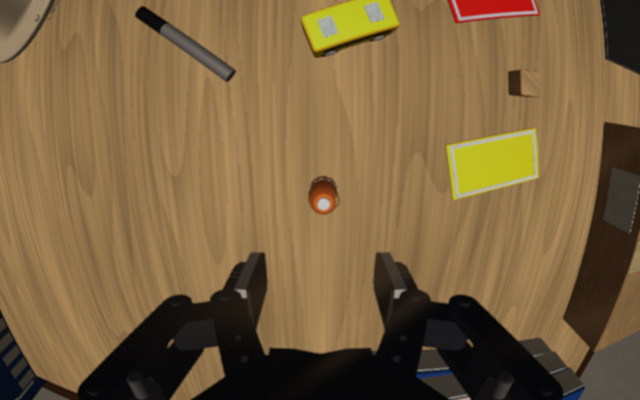

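```bash
python3 - <<'E'
from h import *
go(.431,-.312,.037,0)
c=arm.capture("wrist")
for col in ("yellow","red"):
  for a,ce,m in comps(c["image"],col): print(col,a,ce.round(),rectfit(c,m,.003,True),rectfit(c,m,.04,True))
E
python3 -m pendant '{"delta_pos":[[0.001,0.002,0.1],[0.001,0.002,0.2],[0.001,0.002,0.265],[0.001,0.002,0.265],[0.001,0.002,0.265]],"dr":[[0,0,0],[0,0,0],[0,0,0],[0,0,0],[0,0,0]]}' 0.65 25
```

```text
pos [ 0.4306 -0.3109  0.1699] psi -0.1 -> 0.0 q6 -0.85 q1 -0.85 t 1.33
delta_pos [-0.0022  0.0009  0.2659] dr [-0.0001 -0.0009 -0.002 ] rows 3.2 0.0
yellow 2642 [348.  23.] [ 457.5 -148.6   85.    37.7   20.7] [ 453.9 -159.7   74.1   32.8   20.7]
yellow 3864 [491. 163.] [ 614.7 -279.9  116.7   58.4   13.6] [ 590.9 -274.1  101.7   50.9   13.6]
red 134 [465.  15.] [ 590.4 -130.2   74.9   23.9   -3.9] [ 569.8 -143.7   65.2   20.8   -3.9]
red 1072 [491.   7.] [ 612.8 -112.1   99.9   18.9   13.7] [ 589.3 -127.9   87.    16.4   13.7]
time_s: 1.8
eef_pos: [0.432, -0.3079, 0.0367]
eef_rot: [-0.002, 0.706, 0.708, 0.0]
contact_force: [0.0, 0.4, 1.2]
grip_width: 0.0554
```

```bash
python3 -m pendant '{"delta_pos":[[-0.007,-0.002,0],[-0.007,-0.002,0],[-0.007,-0.002,0],[-0.007,-0.002,0],[-0.007,-0.002,0]],"dr":[[0,0,0],[0,0,0],[0,0,0],[0,0,0],[0,0,0]]}' 0 25; python3 -m pendant '{"delta_pos":[[0,0,0],[0,0,0]],"dr":[[0,0,0],[0,0,0]]}'
```

```text
time_s: 2.22
eef_pos: [0.4321, -0.3124, 0.0393]
eef_rot: [0.0, 0.706, 0.708, 0.0]
contact_force: [-0.5, 0.8, 6.9]
grip_width: 0.0259
time_s: 2.38
eef_pos: [0.4327, -0.3132, 0.0411]
eef_rot: [0.002, 0.706, 0.708, 0.0]
contact_force: [0.8, -1.0, -0.1]
grip_width: 0.0258
```

```bash
python3 -m pendant '{"delta_pos":[[0,0,-0.05],[0,0,-0.12],[0,0,-0.2],[0,0,-0.2],[0,0,-0.2]],"dr":[[0,0,0],[0,0,0],[0,0,0],[0,0,0],[0,0,0]]}'; python3 - <<'E'
from h import *
a=[]
for n in ("scene","side","wrist"):
    c=arm.capture(n); u=proj(c,arm.sense()["eef_pos"]-[0,0,.02],n=="wrist")[0]; print(n,u)
    x,y=np.clip(u.astype(int),50,[589,349]); a.append(cv2.resize(c["image"][y-50:y+50,x-50:x+50],(260,260),interpolation=cv2.INTER_CUBIC))
cv2.imwrite("pics/d2.png",np.hstack(a)[:,:,::-1]); go(.6215,.089,.12,10)
E
```

```text
time_s: 2.8
eef_pos: [0.4331, -0.3136, 0.1435]
eef_rot: [0.005, 0.706, 0.708, -0.0]
contact_force: [-0.3, 0.3, -1.3]
grip_width: 0.0255
scene [273.00388182 120.33202393]
side [386.922578   335.24657154]
wrist [320.96775076 263.61924862]
pos [ 0.432  -0.3124  0.1401] psi 0.1 -> 10.0 q6 -0.85 q1 -0.85 t 2.95
delta_pos [0.802  0.3807 0.0398] dr [ 0.0033  0.0029 -0.3291] rows 10.7 1.4
```

View pics/d2.png

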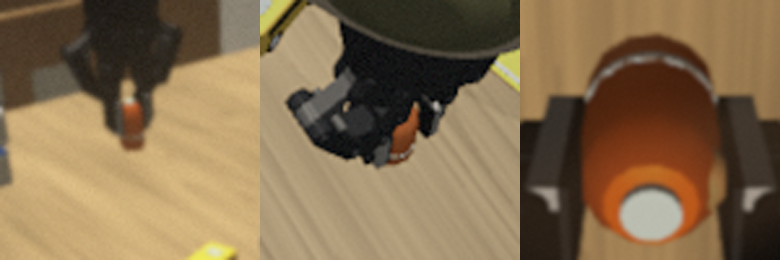

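```bash
python3 -m pendant '{"delta_pos":[[0.8,0.38,0],[0.8,0.38,0],[0.8,0.38,0],[0.8,0.38,0],[0.8,0.38,0]],"dr":[[0,0,-0.4],[0,0,-0.4],[0,0,-0.4],[0,0,-0.4],[0,0,-0.4]]}';  python3 -c "
from h import *
go(.6215,.089,.13,14)"
```

```text
time_s: 3.37
eef_pos: [0.5211, -0.1223, 0.1393]
eef_rot: [-0.0, 0.629, 0.778, -0.0]
contact_force: [-0.0, -0.4, -0.4]
grip_width: 0.0257
pos [ 0.5211 -0.1223  0.1393] psi 12.1 -> 14.0 q6 -0.66 q1 -0.45 t 3.37
delta_pos [0.3712 0.2849 0.0183] dr [-0.0008  0.0004 -0.0633] rows 5.6 0.3
```

```bash
python3 -m pendant '{"delta_pos":[[0.37,0.285,0.01],[0.37,0.285,0.01],[0.37,0.285,0.01],[0.37,0.285,0.01],[0.37,0.285,0.01]],"dr":[[0,0,-0.06],[0,0,-0.06],[0,0,-0.06],[0,0,-0.06],[0,0,-0.06]]}'; python3 -m pendant '{"delta_pos":[[0.04,0.03,0],[0.04,0.03,0],[0.04,0.03,0]],"dr":[[0,0,0],[0,0,0],[0,0,0]]}' ; python3 - <<'E'
from h import *
for i in range(6): 
    c=arm.capture("wrist"); s=arm.sense(); print(s["eef_pos"].round(4), s["qpos"].round(4), np.array(c["eye"]).round(4))
cv2.imwrite("pics/w3.png",c["image"][:,:,::-1])
for a,ce,m in comps(c["image"],"green"): print(a,ce.round(),rectfit(c,m,.016,True))
go(.6215,.089,.13,14)
E
```

```text
time_s: 3.78
eef_pos: [0.6101, 0.0661, 0.1333]
eef_rot: [-0.001, 0.616, 0.788, -0.001]
contact_force: [0.6, -0.4, 0.2]
grip_width: 0.0257
time_s: 4.03
eef_pos: [0.6193, 0.0903, 0.1314]
eef_rot: [-0.002, 0.615, 0.788, -0.002]
contact_force: [0.5, -0.3, -0.3]
grip_width: 0.0256
[0.6192 0.0891 0.1318] [-4.3800e-02  6.4330e-01  1.3179e+00 -6.0000e-04  1.1859e+00 -2.8700e-01] [0.6005 0.1641 0.2516]
[0.6193 0.0884 0.1323] [-4.5000e-02  6.4240e-01  1.3181e+00 -6.0000e-04  1.1859e+00 -2.8700e-01] [0.6005 0.163  0.252 ]
[0.6194 0.0881 0.1327] [-4.560e-02  6.418e-01  1.318e+00 -5.000e-04  1.186e+00 -2.869e-01] [0.6006 0.1623 0.2524]
[0.6195 0.0879 0.133 ] [-4.5800e-02  6.4150e-01  1.3179e+00 -5.0000e-04  1.1860e+00 -2.8680e-01] [0.6007 0.1619 0.2528]
[0.6196 0.088  0.1332] [-4.5800e-02  6.4120e-01  1.3176e+00 -4.0000e-04  1.1861e+00 -2.8680e-01] [0.6008 0.1618 0.2531]
[0.6197 0.0881 0.1333] [-4.5500e-02  6.4110e-01  1.3174e+00 -4.0000e-04  1.1861e+00 -2.8670e-01] [0.6008 0.1618 0.2533]
1014 [324. 193.] [621.2  92.8  56.5  53.1   7. ]
1527 [325. 207.] [621.9  88.4  36.6  34.7  12.7]
pos [0.6197 0.0881 0.1333] psi 13.8 -> 14.0 q6 -0.29 q1 -0.05 t 4.33
delta_pos [0.0009 0.004  0.0067] dr [-0.0059 -0.001  -0.0058] rows 0.1 0.0
```

View pics/w3.png

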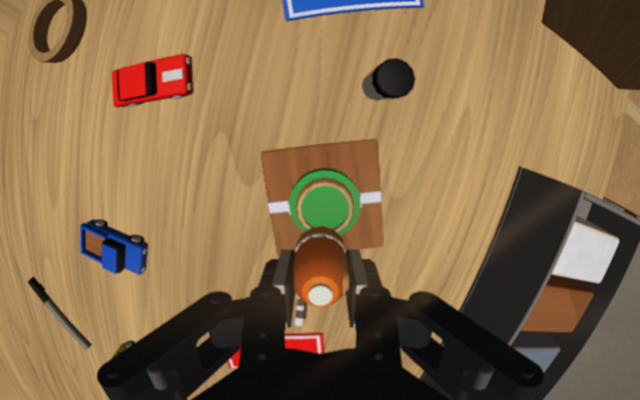

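```bash
python3 -m pendant '{"delta_pos":[[0,0.005,0.04],[0,0.005,0.07],[0,0.005,0.07],[0,0.005,0.07],[0,0.005,0.07]],"dr":[[0,0,0],[0,0,0],[0,0,0],[0,0,0],[0,0,0]]}'; python3 - <<'E'
from h import *
for i in range(3): c=arm.capture("scene");d=arm.capture("side")
a=[]
for q in (c,d):
    u=proj(q,[[.622,.089,.05]])[0]; x,y=u.astype(int); a.append(cv2.resize(q["image"][y-45:y+45,x-45:x+45],(400,400),interpolation=cv2.INTER_CUBIC))
cv2.imwrite("pics/d4.png",np.hstack(a)[:,:,::-1]); go(.622,.0887,.058,14)
E
```

```text
time_s: 4.75
eef_pos: [0.6224, 0.0883, 0.0994]
eef_rot: [-0.001, 0.617, 0.787, -0.001]
contact_force: [0.0, 0.5, 0.7]
grip_width: 0.0256
pos [0.6221 0.0887 0.0988] psi 13.8 -> 14.0 q6 -0.29 q1 -0.04 t 5.05
delta_pos [ 0.0001 -0.0001  0.0817] dr [-0.0045 -0.0007 -0.0058] rows 1.0 0.0
```

View pics/d4.png

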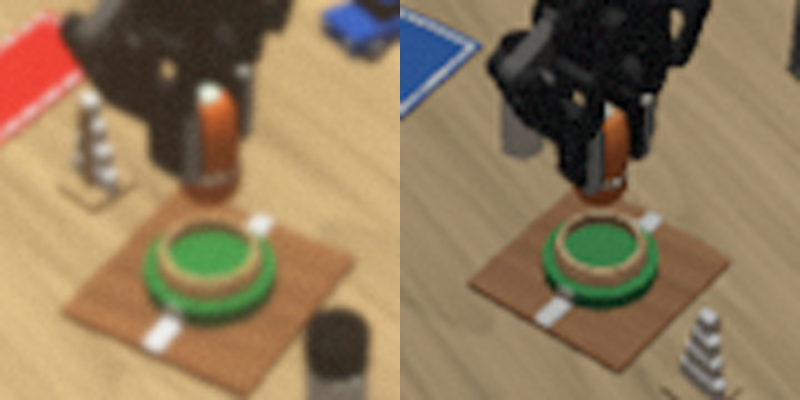

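```bash
python3 -m pendant '{"delta_pos":[[0,0,0.03],[0,0,0.06],[0,0,0.082],[0,0,0.082],[0,0,0.082]],"dr":[[0,0,0],[0,0,0],[0,0,0],[0,0,0],[0,0,0]]}'; python3 -m pendant '{"delta_pos":[[0,0,0],[0,0,0]],"dr":[[0,0,0],[0,0,0]]}'
```

```text
time_s: 5.47
eef_pos: [0.622, 0.0887, 0.0578]
eef_rot: [-0.001, 0.617, 0.787, -0.001]
contact_force: [-1.3, -0.5, -1.0]
grip_width: 0.0256
time_s: 5.63
eef_pos: [0.6224, 0.0887, 0.0586]
eef_rot: [-0.001, 0.617, 0.787, -0.001]
contact_force: [-0.4, -0.2, -0.4]
grip_width: 0.0255
```

Lower a touch more and release.

```bash
python3 -m pendant '{"delta_pos":[[0,0,0.004],[0,0,0.004],[0,0,0.004]],"dr":[[0,0,0],[0,0,0],[0,0,0]]}'; python3 -m pendant '{"delta_pos":[[0,0,0],[0,0,0],[0,0,0],[0,0,0]],"dr":[[0,0,0],[0,0,0],[0,0,0],[0,0,0]]}' 0.55; python3 -m pendant '{"delta_pos":[[0,0,-0.06],[0,0,-0.13],[0,0,-0.2],[0,0,-0.25],[0,0,-0.25]],"dr":[[0,0,0],[0,0,0],[0,0,0],[0,0,0],[0,0,0]]}' 0.6;python3 - <<'E'
from h import *
c=arm.capture("scene");d=arm.capture("side")
a=[]
for q in (c,d):
    u=proj(q,[[.622,.089,.05]])[0]; x,y=u.astype(int); a.append(cv2.resize(q["image"][y-45:y+45,x-45:x+45],(400,400),interpolation=cv2.INTER_CUBIC))
cv2.imwrite("pics/d5.png",np.hstack(a)[:,:,::-1])
o=[(q,min(comps(q["image"],"orange",20),key=lambda t:np.hypot(*(t[1]-proj(q,[[.622,.089,.045]])[0])))[1],0) for q in (c,d)]
print(tri(o))
go(.453,.312,.2,14)
E
```

```text
time_s: 5.88
eef_pos: [0.6224, 0.0887, 0.0568]
eef_rot: [-0.001, 0.617, 0.787, -0.001]
contact_force: [0.4, -0.3, -0.6]
grip_width: 0.0257
time_s: 6.22
eef_pos: [0.6224, 0.0887, 0.0568]
eef_rot: [-0.0, 0.617, 0.787, -0.001]
contact_force: [-0.6, 0.0, 0.8]
grip_width: 0.0471
time_s: 6.63
eef_pos: [0.6246, 0.0887, 0.188]
eef_rot: [0.004, 0.617, 0.787, 0.002]
contact_force: [-0.2, -0.3, 1.1]
grip_width: 0.0513
[0.62035167 0.09043394 0.04379672]
pos [0.6228 0.0887 0.1825] psi 13.8 -> 14.0 q6 -0.29 q1 -0.04 t 6.73
delta_pos [ 0.5148 -0.223  -0.0352] dr [-0.      0.0007 -0.0057] rows 6.7 0.0
```

View pics/d5.png

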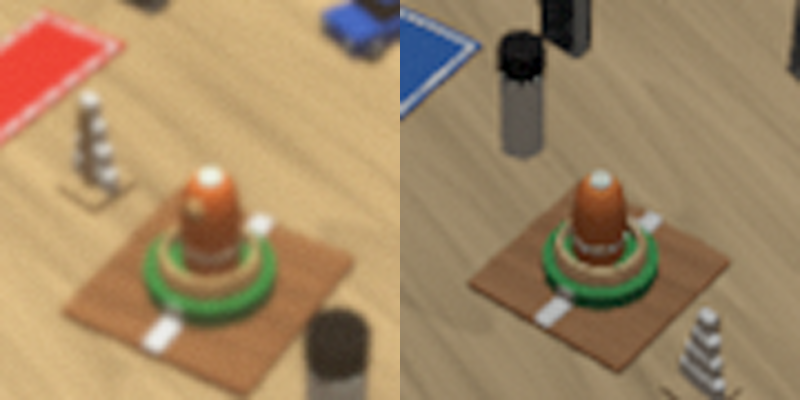

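```bash
python3 -m pendant '{"delta_pos":[[0.51,-0.22,-0.03],[0.51,-0.22,-0.03],[0.51,-0.22,-0.03],[0.51,-0.22,-0.03],[0.51,-0.22,-0.03]],"dr":[[0,0,0],[0,0,0],[0,0,0],[0,0,0],[0,0,0]]}' 1; python3 -m pendant '{"delta_pos":[[0.14,-0.06,0],[0.14,-0.06,0],[0.14,-0.06,0],[0.14,-0.06,0],[0.14,-0.06,0]],"dr":[[0,0,0],[0,0,0],[0,0,0],[0,0,0],[0,0,0]]}'; python3 - <<'E'
from h import *
for i in range(4): c=arm.capture("wrist")
cv2.imwrite("pics/w6.png",c["image"][:,:,::-1])
for col in ("green","blue","red","orange"):
  for a,ce,m in comps(c["image"],col): print(col,a,ce.round(),rectfit(c,m,.003,True),rectfit(c,m,.02,True),rectfit(c,m,.04,True))
go(.453,.312,.2,14)
E
```

```text
time_s: 7.15
eef_pos: [0.4951, 0.2556, 0.1921]
eef_rot: [-0.001, 0.617, 0.787, -0.001]
contact_force: [0.2, 0.6, 1.0]
grip_width: 0.0851
time_s: 7.57
eef_pos: [0.4492, 0.316, 0.1911]
eef_rot: [-0.001, 0.617, 0.787, -0.002]
contact_force: [0.3, -0.5, -0.2]
grip_width: 0.0853
green 1649 [318. 179.] [442.6 322.4  59.9  37.8  19.9] [442.  326.1  56.6  35.7  19.9] [441.3 330.4  52.7  33.3  19.9]
green 469 [321. 213.] [456.4 285.   50.7  16.4  20. ] [455.  290.8  47.9  15.5  20. ] [453.4 297.5  44.6  14.5  20. ]
blue 2607 [436. 245.] [596.7 277.8  99.3  45.5  22.8] [587.6 284.   93.8  43.   22.8] [576.9 291.2  87.4  40.   22.8]
blue 67 [390. 251.] [544.4 257.2  54.1   2.7 -69.5] [538.1 264.5  51.1   2.5 -69.5] [530.8 273.1  47.6   2.4 -69.5]
red 1263 [291. 315.] [454.8 144.9  78.4  45.5  15.7] [453.5 158.4  74.1  43.   15.7] [452.  174.2  69.   40.   15.7]
orange 459 [292. 309.] [453.6 149.7  80.8  43.9  17.1] [452.3 162.9  76.3  41.5  17.1] [450.9 178.4  71.1  38.6  17.1]
orange 366 [387. 348.] [592.8 114.9  55.3  26.4  19.5] [583.9 130.   52.3  24.9  19.5] [573.5 147.8  48.7  23.2  19.5]
pos [0.4499 0.3155 0.1917] psi 13.7 -> 14.0 q6 0.16 q1 0.4 t 7.77
delta_pos [-0.0083  0.0044 -0.0165] dr [-0.0063  0.001  -0.0098] rows 0.2 0.0
```

View pics/w6.png

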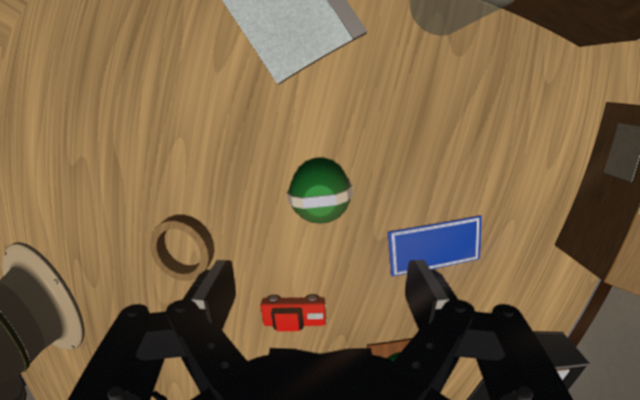

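```bash
python3 - <<'E'
from h import *
c=arm.capture("wrist"); img=c["image"]; print(np.round(c["eye"],3))
hsv=cv2.cvtColor(img,cv2.COLOR_RGB2HSV)
print("foot",cast(c,[[318.5,156.5]],0,True)); print("ends",cast(c,[[289,199],[350,194]],.038,True),cast(c,[[320,190]],.035,True))
roi=np.zeros(img.shape[:2],bool); roi[150:230,280:360]=1
wh=(hsv[:,:,1]<70)&(hsv[:,:,2]>120)&roi
ys,xs=np.nonzero(wh); print(len(xs),xs.min(),xs.max())
for z in (.038,.06):
    P=cast(c,np.c_[xs,ys],z,True)[:,:2]; v=cv2.fitLine(P.astype(np.float32)*1000,cv2.DIST_L2,0,.01,.01).ravel(); print(z,v,np.degrees(np.arctan2(v[1],v[0])))
# top of band centre
m=(abs(xs-320)<6); print("top",cast(c,[[xs[m].mean(),ys[m].mean()]],.06,True), xs[m].mean(),ys[m].mean())
cv2.imwrite("pics/s7.png",cv2.resize(img[145:235,270:370],(800,600)[:2] if 0 else (660,594),interpolation=cv2.INTER_CUBIC)[:,:,::-1])
E
```

```text
[0.431 0.39  0.312]
foot [[0.43986545 0.34326917 0.        ]]
ends [[0.4215729  0.30407332 0.038     ]
 [0.47510043 0.32207373 0.038     ]] [[0.44758478 0.31841504 0.035     ]]
696 288 351
0.038 [9.3633229e-01 3.5111517e-01 4.4952411e+02 3.0967810e+02] 20.555538
0.06 [9.3633258e-01 3.5111433e-01 4.4805060e+02 3.1609369e+02] 20.555487
top [[0.44839821 0.31537178 0.06      ]] 319.99236641221376 201.0916030534351
```

View pics/s7.png

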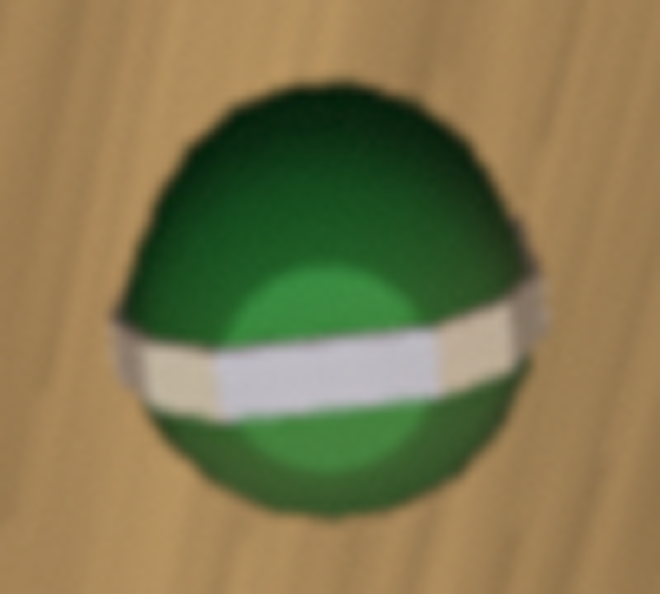

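```bash
python3 - <<'E'
from h import *
c=arm.capture("wrist")
P=cast(c,[[302.9,203.3],[336.7,199.8]],.06,True); d=P[1]-P[0]; print(np.degrees(np.arctan2(d[1],d[0])), P.mean(0))
print("ring",cast(c,[[182,245],[214,245],[152,240],[182,215]],.01,True))
go(.449,.3145,.1,-16)
E
```

```text
19.901857624753934 [0.44826461 0.31503105 0.06      ]
ring [[0.30936063 0.21184111 0.01      ]
 [0.34858149 0.22293151 0.01      ]
 [0.26866786 0.20679962 0.01      ]
 [0.30671754 0.24909115 0.01      ]]
pos [0.4497 0.3157 0.1919] psi 13.7 -> -16.0 q6 0.16 q1 0.4 t 7.87
delta_pos [-0.002  -0.0014  0.1839] dr [-0.0055  0.0023  0.9909] rows 2.2 4.2
```

```bash
python3 -m pendant '{"delta_pos":[[-0.002,-0.001,0.03],[-0.002,-0.001,0.08],[-0.002,-0.001,0.12],[-0.002,-0.001,0.15],[-0.002,-0.001,0.18]],"dr":[[0,0,0.99],[0,0,0.99],[0,0,0.99],[0,0,0.99],[0,0,0.99]]}' 1; python3 -m pendant '{"delta_pos":[[0,0,0],[0,0,0],[0,0,0]],"dr":[[0,0,0],[0,0,0],[0,0,0]]}'; python3 - <<'E'
from h import *
for i in range(4): c=arm.capture("wrist")
cv2.imwrite("pics/w8.png",c["image"][:,:,::-1])
go(.449,.3145,.030,-16)
print(proj(c,[.449,.3145,.06],True))
E
```

```text
time_s: 8.28
eef_pos: [0.4493, 0.3141, 0.1009]
eef_rot: [-0.0, 0.801, 0.599, -0.002]
contact_force: [-0.2, 0.2, 0.6]
grip_width: 0.0852
time_s: 8.53
eef_pos: [0.4499, 0.3141, 0.1018]
eef_rot: [-0.0, 0.8, 0.599, -0.001]
contact_force: [-0.2, -0.1, 0.3]
grip_width: 0.0851
pos [0.4496 0.3142 0.1017] psi -16.4 -> -16.0 q6 0.68 q1 0.4 t 8.73
delta_pos [ 0.0004 -0.0012  0.1434] dr [-0.0032  0.0025 -0.0122] rows 1.7 0.1
[[319.09012697 246.01457413]]
```

View pics/w8.png

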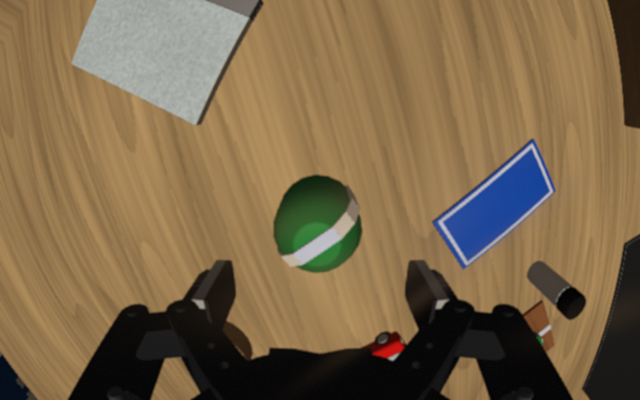

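```bash
python3 - <<'E'
from h import *
c=arm.capture("wrist"); img=c["image"]
cv2.imwrite("pics/s9.png",cv2.resize(img[165:285,260:380],(600,600),interpolation=cv2.INTER_CUBIC)[:,:,::-1])
hsv=cv2.cvtColor(img,cv2.COLOR_RGB2HSV)
m=((hsv[:,:,1]>90)&(hsv[:,:,0]>50)&(hsv[:,:,0]<80)&(hsv[:,:,2]>112)); m[:165]=0;m[285:]=0;m[:,:260]=0;m[:,380:]=0
ys,xs=np.nonzero(m); print(len(xs),cv2.minEnclosingCircle(np.c_[xs,ys].astype(np.float32)),cast(c,[[317,240]],.06,True))
E
```

```text
850 ((316.8260803222656, 244.0), 23.36738395690918) [[0.44883761 0.31853248 0.06      ]]
```

View pics/s9.png

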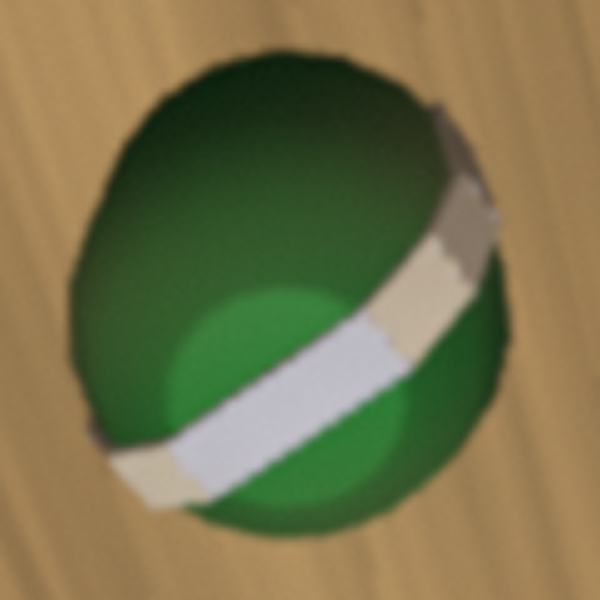

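```bash
python3 -m pendant '{"delta_pos":[[0.002,-0.003,0.05],[0.002,-0.003,0.1],[0.002,-0.003,0.148],[0.002,-0.003,0.148],[0.002,-0.003,0.148]],"dr":[[0,0,0],[0,0,0],[0,0,0],[0,0,0],[0,0,0]]}' 1 25;  python3 -m pendant '{"delta_pos":[[0,0,0],[0,0,0],[0,0,0],[0,0,0],[0,0,0]],"dr":[[0,0,0],[0,0,0],[0,0,0],[0,0,0],[0,0,0]]}' 0 25; python3 -m pendant '{"delta_pos":[[0,0,0],[0,0,0]],"dr":[[0,0,0],[0,0,0]]}'
```

```text
time_s: 9.2
eef_pos: [0.448, 0.3154, 0.0275]
eef_rot: [-0.001, 0.801, 0.599, -0.002]
contact_force: [-0.4, -0.8, 1.4]
grip_width: 0.0852
time_s: 9.62
eef_pos: [0.4488, 0.3158, 0.0292]
eef_rot: [-0.0, 0.8, 0.599, -0.001]
contact_force: [-1.3, -1.1, 8.3]
grip_width: 0.0564
time_s: 9.78
eef_pos: [0.4492, 0.316, 0.03]
eef_rot: [0.0, 0.8, 0.599, 0.0]
contact_force: [0.4, -0.1, -0.3]
grip_width: 0.0562
```

```bash
python3 -m pendant '{"delta_pos":[[0,0,-0.05],[0,0,-0.12],[0,0,-0.2],[0,0,-0.25],[0,0,-0.25]],"dr":[[0,0,0],[0,0,0],[0,0,0],[0,0,0],[0,0,0]]}'; python3 - <<'E'
from h import *
for i in range(3): c=arm.capture("wrist")
a=[cv2.resize(c["image"][165:365,220:420],(390,390))]
c=arm.capture("side"); x,y=proj(c,[.449,.316,.14])[0].astype(int); a.append(cv2.resize(c["image"][max(y-50,0):y+50,x-50:x+50],(390,390)))
cv2.imwrite("pics/s10.png",np.hstack(a)[:,:,::-1]); 
s=arm.sense();print(s["grip_width"]); go(.622,.0887,.17,-16)
E
```

```text
time_s: 10.2
eef_pos: [0.4511, 0.3169, 0.1606]
eef_rot: [0.001, 0.8, 0.599, 0.005]
contact_force: [0.4, 0.0, -0.4]
grip_width: 0.056
0.05622966665916848
pos [0.4485 0.3157 0.1537] psi -16.4 -> -16.0 q6 0.68 q1 0.4 t 10.4
delta_pos [-0.338   0.4607 -0.033 ] dr [-0.0031  0.0024 -0.0117] rows 6.9 0.1
```

View pics/s10.png

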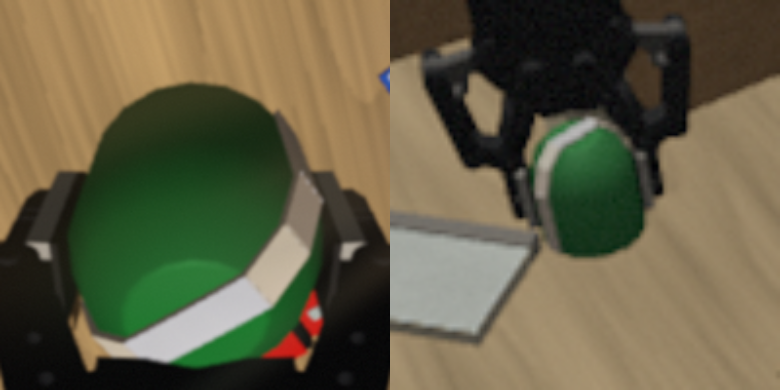

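```bash
python3 - <<'E'
from h import *
c=arm.capture("wrist"); s=arm.sense(); print(s["eef_pos"])
k=200/390
P=cast(c,[[220+148*k,165+350*k],[220+258*k,165+290*k]],s["eef_pos"][2]+.03,True); d=P[1]-P[0]; print(P,np.degrees(np.arctan2(d[1],d[0])), P.mean(0), np.linalg.norm(d))
E
python3 -m pendant '{"delta_pos":[[-0.338,0.461,-0.05],[-0.338,0.461,-0.05],[-0.338,0.461,-0.05],[-0.338,0.461,-0.05],[-0.338,0.461,-0.05]],"dr":[[0,0,0],[0,0,0],[0,0,0],[0,0,0],[0,0,0]]}'; python3 -c "
from h import *
go(.622,.0887,.17,-16)"
```

```text
[0.44850607 0.31568418 0.15347053]
[[0.43676336 0.30945157 0.18347053]
 [0.46135727 0.31843422 0.18347053]] 20.064150388344263 [0.44906031 0.31394289 0.18347053] 0.026182978389180052
time_s: 10.87
eef_pos: [0.5753, 0.1489, 0.1707]
eef_rot: [-0.001, 0.8, 0.599, -0.002]
contact_force: [0.3, 0.0, -0.5]
grip_width: 0.0563
pos [0.5753 0.1489 0.1707] psi -16.4 -> -16.0 q6 0.34 q1 0.06 t 10.87
delta_pos [-0.0893  0.1235  0.001 ] dr [-0.0083  0.0044 -0.0117] rows 1.8 0.1
```

```bash
python3 -m pendant '{"delta_pos":[[-0.089,0.124,0],[-0.089,0.124,0],[-0.089,0.124,0],[-0.089,0.124,0],[-0.089,0.124,0]],"dr":[[0,0,-0.01],[0,0,-0.01],[0,0,-0.01],[0,0,-0.01],[0,0,-0.01]]}'; python3 - <<'E'
from h import *
for i in range(4): w=arm.capture("wrist")
c=arm.capture("scene");d=arm.capture("side"); a=[]
for q in (c,d):
    x,y=proj(q,[[.622,.089,.09]])[0].astype(int); a.append(cv2.resize(q["image"][y-60:y+60,x-60:x+60],(400,400),interpolation=cv2.INTER_CUBIC))
cv2.imwrite("pics/s11.png",np.hstack(a)[:,:,::-1]); cv2.imwrite("pics/w11.png",w["image"][:,:,::-1])
go(.622,.0887,.10,-16)
E
```

```text
time_s: 11.28
eef_pos: [0.6217, 0.0892, 0.1693]
eef_rot: [-0.002, 0.799, 0.601, -0.003]
contact_force: [-0.6, 0.7, -0.1]
grip_width: 0.0559
pos [0.622  0.0896 0.1707] psi -16.0 -> -16.0 q6 0.24 q1 -0.04 t 11.58
delta_pos [-0.0014  0.001   0.1414] dr [-0.0079  0.0043  0.0005] rows 1.7 0.0
```

View pics/s11.png

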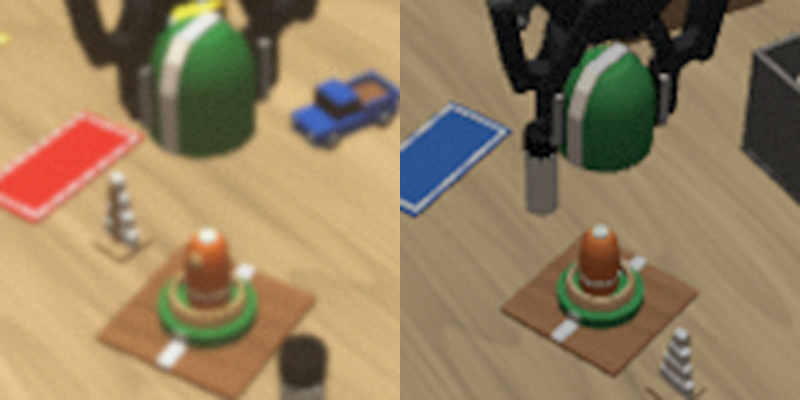

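View pics/w11.png

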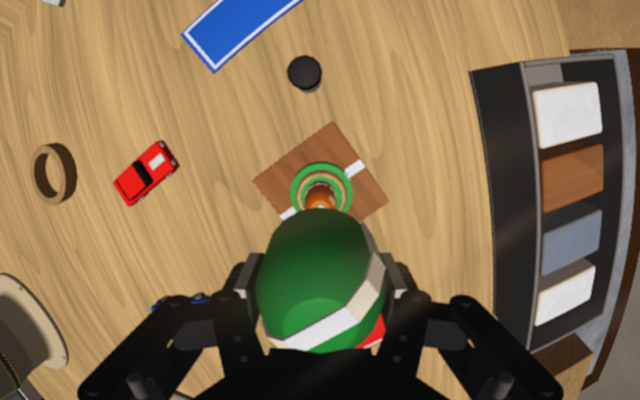

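```bash
python3 -m pendant '{"delta_pos":[[0,0,0.06],[0,0,0.12],[0,0,0.14],[0,0,0.14],[0,0,0.14]],"dr":[[0,0,0],[0,0,0],[0,0,0],[0,0,0],[0,0,0]]}'; python3 -m pendant '{"delta_pos":[[0,0,0],[0,0,0],[0,0,0]],"dr":[[0,0,0],[0,0,0],[0,0,0]]}';python3 - <<'E'
from h import *
c=arm.capture("scene");d=arm.capture("side"); a=[]
for q in (c,d):
    x,y=proj(q,[[.622,.089,.05]])[0].astype(int); a.append(cv2.resize(q["image"][y-40:y+40,x-40:x+40],(400,400),interpolation=cv2.INTER_CUBIC))
cv2.imwrite("pics/s12.png",np.hstack(a)[:,:,::-1])
go(.622,.0893,.065,-16)
E
```

```text
time_s: 12.0
eef_pos: [0.622, 0.0897, 0.1016]
eef_rot: [-0.001, 0.798, 0.602, -0.002]
contact_force: [0.1, -0.3, -0.4]
grip_width: 0.0559
time_s: 12.25
eef_pos: [0.6226, 0.0897, 0.103]
eef_rot: [-0.0, 0.798, 0.602, -0.001]
contact_force: [-1.1, -0.5, -0.7]
grip_width: 0.0563
pos [0.6223 0.0896 0.1024] psi -16.0 -> -16.0 q6 0.24 q1 -0.04 t 12.35
delta_pos [-0.0007 -0.0002  0.0747] dr [-0.0046  0.0035  0.0009] rows 0.9 0.0
```

View pics/s12.png

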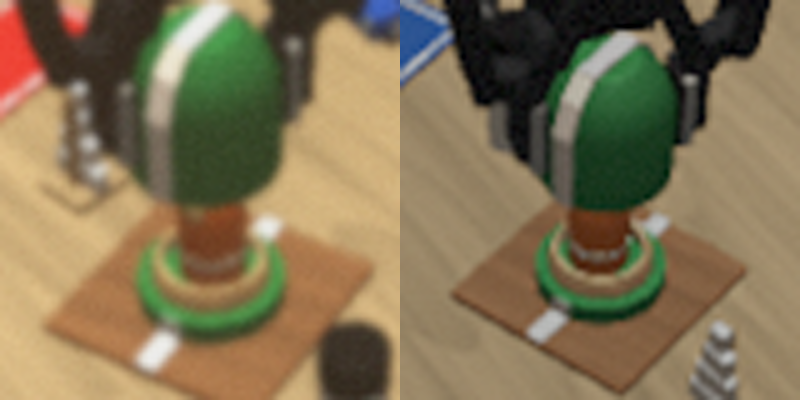

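```bash
python3 - <<'E'
from h import *
for n,ex in (("scene",0),("side",0)):
    q=arm.capture(n); x,y=proj(q,[[.622,.089,.05]])[0].astype(int)
    f=lambda P:(proj(q,[P])[0]-[x-40,y-40])*5
    print(n,f([.622,.0887,.016]).round(1),f([.622,.0887,.073]).round(1),"per mm x",(f([.632,.0887,.073])-f([.622,.0887,.073]))/10,"y",(f([.622,.0987,.073])-f([.622,.0887,.073]))/10)
    cs=[t for t in comps(q["image"],"green",30)]
    for a,ce,m in cs:
        ys,xs=np.nonzero(m); 
        for r in range(0): pass
        if abs(ce[0]-x)<40 and abs(ce[1]-y)<45: print(a,((np.array([xs.min(),xs.max()+1]))-(x-40))*5, (np.array([ys.min(),ys.max()+1])-(y-40))*5)
E
```

```text
scene [205.8 269.7] [202.1 157.7] per mm x [-2.15165609  1.09718497] y [1.63055668 1.35280883]
37 [135 190] [10 90]
277 [180 275] [ 20 125]
104 [140 280] [260 330]
side [199.5 256.2] [202.3 161.7] per mm x [ 1.98435692 -0.85475284] y [-1.26700889 -1.37786757]
51 [145 210] [ 35 125]
513 [175 280] [ 50 210]
139 [135 265] [235 320]
```

```bash
python3 - <<'E'
from h import *
a=[]
for n in ("scene","side"):
    q=arm.capture(n); x,y=proj(q,[[.622,.089,.05]])[0].astype(int)
    im=cv2.resize(q["image"][y-30:y+30,x-24:x+24],(480,600),interpolation=cv2.INTER_CUBIC)
    for z,r,co in ((.016,.029,(255,0,0)),(.073,.029,(255,0,0)),(.073+.038,.029,(0,0,255))):
        t=np.linspace(0,2*np.pi,60); s=arm.sense()["eef_pos"]
        cx,cy=(.622,.0887) if z<.05 else s[:2]
        P=(proj(q,np.c_[cx+r*np.cos(t),cy+r*np.sin(t),np.full(60,z)])-[x-24-.0,y-30-.0]+.5)*10
        cv2.polylines(im,[P.astype(np.int32)],True,co,1)
    a.append(im[:,:399])
cv2.imwrite("pics/s13.png",np.hstack(a)[:,:,::-1])
E
```

```text
(no output)
```

View pics/s13.png

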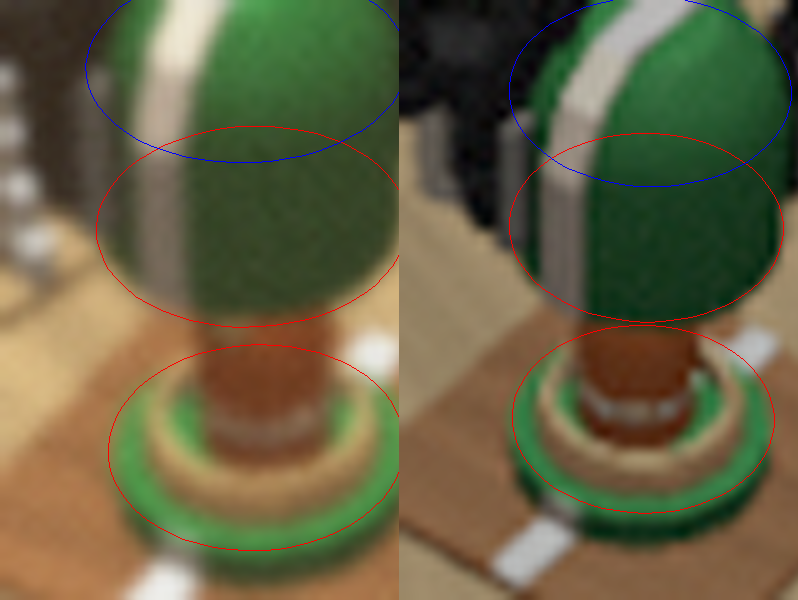

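```bash
python3 -m pendant '{"delta_pos":[[0,0,0.025],[0,0,0.05],[0,0,0.074],[0,0,0.074],[0,0,0.074]],"dr":[[0,0,0],[0,0,0],[0,0,0],[0,0,0],[0,0,0]]}'; python3 -m pendant '{"delta_pos":[[0,0,0.01],[0,0,0.02],[0,0,0.026],[0,0,0.026]],"dr":[[0,0,0],[0,0,0],[0,0,0],[0,0,0]]}';  python3 -m pendant '{"delta_pos":[[0,0,0],[0,0,0]],"dr":[[0,0,0],[0,0,0]]}'
```

```text
time_s: 12.97
eef_pos: [0.6213, 0.0896, 0.0633]
eef_rot: [-0.002, 0.798, 0.602, -0.003]
contact_force: [0.5, -0.1, 0.3]
grip_width: 0.0559
time_s: 13.3
eef_pos: [0.6209, 0.0896, 0.0496]
eef_rot: [-0.002, 0.798, 0.602, -0.003]
contact_force: [-0.8, -0.2, -1.2]
grip_width: 0.0563
time_s: 13.47
eef_pos: [0.621, 0.0896, 0.0497]
eef_rot: [-0.002, 0.799, 0.602, -0.003]
contact_force: [-0.3, -0.4, -0.8]
grip_width: 0.0557
```

```bash
python3 -m pendant '{"delta_pos":[[0,0,0.003],[0,0,0.006],[0,0,0.008],[0,0,0.008]],"dr":[[0,0,0],[0,0,0],[0,0,0],[0,0,0]]}'; python3 -m pendant '{"delta_pos":[[0,0,0],[0,0,0],[0,0,0],[0,0,0],[0,0,0]],"dr":[[0,0,0],[0,0,0],[0,0,0],[0,0,0],[0,0,0]]}' 1; python3 -m pendant '{"delta_pos":[[0,0,-0.05],[0,0,-0.1],[0,0,-0.2],[0,0,-0.25],[0,0,-0.28]],"dr":[[0,0,0],[0,0,0],[0,0,0],[0,0,0],[0,0,0]]}';python3 - <<'E'
from h import *
for i in range(3): w=arm.capture("wrist")
c=arm.capture("scene");d=arm.capture("side"); a=[cv2.resize(w["image"][150:300,245:395],(260,400))]
for q in (c,d):
    x,y=proj(q,[[.622,.089,.05]])[0].astype(int); a.append(cv2.resize(q["image"][y-40:y+40,x-30:x+30],(265,400),interpolation=cv2.INTER_CUBIC))
cv2.imwrite("pics/s14.png",np.hstack(a)[:,:,::-1])
print(proj(w,[.622,.0887,.076],True))
E
```

```text
time_s: 13.8
eef_pos: [0.6209, 0.0896, 0.0455]
eef_rot: [-0.002, 0.798, 0.602, -0.003]
contact_force: [1.0, -0.6, -1.4]
grip_width: 0.0563
time_s: 14.22
eef_pos: [0.6209, 0.0896, 0.0456]
eef_rot: [-0.002, 0.799, 0.602, -0.003]
contact_force: [-0.4, 0.5, 1.4]
grip_width: 0.0852
time_s: 14.63
eef_pos: [0.6232, 0.0898, 0.1908]
eef_rot: [0.0, 0.798, 0.602, -0.0]
contact_force: [-0.2, 0.3, 0.2]
grip_width: 0.0854
[[319.38173608 209.2271912 ]]
```

View pics/s14.png

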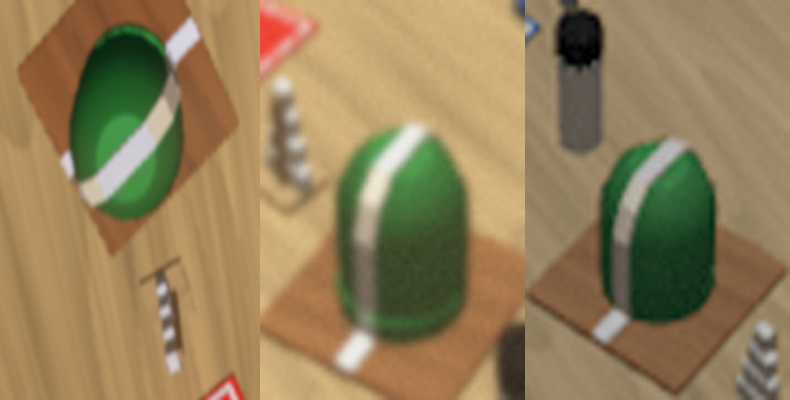

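```bash
python3 -c "
from h import *
go(.453,.160,.16,-73.5)"
```

```text
pos [0.6214 0.0897 0.1841] psi -16.0 -> -73.5 q6 0.24 q1 -0.04 t 14.88
delta_pos [ 0.0426 -0.362   0.0513] dr [-0.0126  0.0147  1.9175] rows 4.4 8.0
```

```bash
python3 -m pendant '{"delta_pos":[[0.043,-0.362,0],[0.043,-0.362,0],[0.043,-0.362,0],[0.043,-0.362,0],[0.043,-0.362,0]],"dr":[[0,0,1],[0,0,1],[0,0,1],[0,0,1],[0,0,1]]}' 0.8; python3 -c "
from h import *
go(.453,.160,.16,-73.5)"
```

```text
time_s: 15.3
eef_pos: [0.4485, 0.1616, 0.1841]
eef_rot: [-0.002, 0.928, 0.372, -0.007]
contact_force: [0.7, 0.2, -0.6]
grip_width: 0.0679
pos [0.4485 0.1616 0.1841] psi -46.3 -> -73.5 q6 0.91 q1 0.1 t 15.3
delta_pos [0.0048 0.009  0.048 ] dr [-0.0129  0.0255  0.908 ] rows 0.6 3.8
```

```bash
python3 -m pendant '{"delta_pos":[[0.005,0.009,0.01],[0.005,0.009,0.03],[0.005,0.009,0.048],[0.005,0.009,0.048],[0.005,0.009,0.048]],"dr":[[0,0,0.91],[0,0,0.91],[0,0,0.91],[0,0,0.91],[0,0,0.91]]}'; python3 -m pendant '{"delta_pos":[[0,0,0],[0,0,0]],"dr":[[0,0,0],[0,0,0]]}'; python3 - <<'E'
from h import *
for i in range(2): c=arm.capture("wrist")
cv2.imwrite("pics/w15.png",c["image"][:,:,::-1])
for col in ("red","blue"):
  for a,ce,m in comps(c["image"],col): print(col,a,ce.round(),rectfit(c,m,.003,True),rectfit(c,m,.02,True),rectfit(c,m,.034,True))
go(.453,.16,.025,-73.5)
E
```

```text
time_s: 15.72
eef_pos: [0.4523, 0.16, 0.1583]
eef_rot: [-0.001, 0.99, 0.141, -0.009]
contact_force: [0.7, -0.7, 0.6]
grip_width: 0.0683
time_s: 15.88
eef_pos: [0.4519, 0.1599, 0.1576]
eef_rot: [-0.001, 0.99, 0.143, -0.01]
contact_force: [0.0, -0.4, 0.7]
grip_width: 0.0687
red 239 [566. 126.] [607.8 -94.4 115.   58.1  16.7] [602.9 -77.3 107.8  54.5  16.7] [598.8 -63.2 101.9  51.5  16.7]
red 2087 [575. 128.] [608.2 -95.8  99.6  44.2  17. ] [603.2 -78.7  93.4  41.5  17. ] [599.1 -64.5  88.3  39.2  17. ]
red 2627 [319. 196.] [448.9 159.3  79.7  35.2  15.8] [453.9 160.6  74.8  33.   15.8] [457.9 161.7  70.7  31.2  15.8]
blue 3031 [240.  29.] [580.  270.4  63.3  46.6  22.9] [576.8 264.8  59.4  43.7  22.9] [574.1 260.2  56.2  41.3  22.9]
blue 240 [250.  61.] [551.4 251.1  64.4  28.4 -39.2] [550.  246.7  60.4  26.6 -39.2] [548.8 243.1  57.1  25.2 -39.2]
blue 1164 [470. 259.] [416.1 -21.3  86.   47.9  -0.8] [423.1  -8.8  80.6  44.9  -0.8] [428.8   1.5  76.2  42.5  -0.8]
blue 691 [  7. 359.] [-258.3  838.9  521.6   79.4  -29. ] [-209.4  798.   489.2   74.5  -29. ] [-169.1  764.3  462.5   70.4  -29. ]
pos [0.4522 0.16   0.1581] psi -73.7 -> -73.5 q6 1.38 q1 0.09 t 15.98
delta_pos [0.0065 0.0015 0.2662] dr [-0.0079  0.035  -0.0054] rows 3.2 0.2
```

View pics/w15.png

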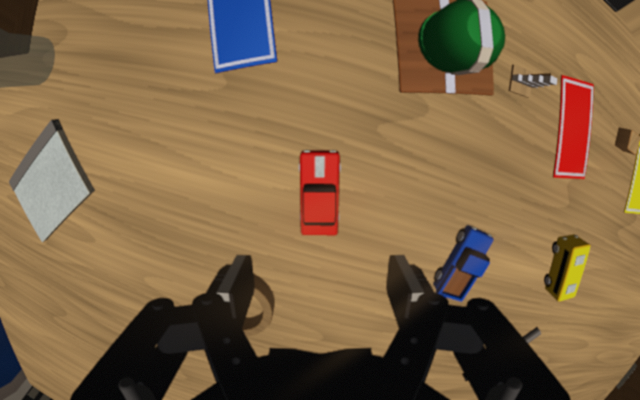

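```bash
python3 -m pendant '{"delta_pos":[[0.006,0.001,0.08],[0.006,0.001,0.16],[0.006,0.001,0.23],[0.006,0.001,0.265],[0.006,0.001,0.265]],"dr":[[0,0.03,0],[0,0.03,0],[0,0.03,0],[0,0.03,0],[0,0.03,0]]}';  python3 -m pendant '{"delta_pos":[[0,0,0],[0,0,0],[0,0,0],[0,0,0],[0,0,0]],"dr":[[0,0,0],[0,0,0],[0,0,0],[0,0,0],[0,0,0]]}' 0 30; python3 -m pendant '{"delta_pos":[[0,0,0],[0,0,0]],"dr":[[0,0,0],[0,0,0]]}'
```

```text
time_s: 16.4
eef_pos: [0.4506, 0.1599, 0.0224]
eef_rot: [-0.002, 0.99, 0.143, -0.005]
contact_force: [-0.1, 0.4, -0.6]
grip_width: 0.0683
time_s: 16.82
eef_pos: [0.4515, 0.16, 0.0238]
eef_rot: [-0.002, 0.99, 0.143, -0.004]
contact_force: [-1.8, -0.6, 8.3]
grip_width: 0.0336
time_s: 16.98
eef_pos: [0.4519, 0.1601, 0.0245]
eef_rot: [-0.002, 0.99, 0.143, -0.003]
contact_force: [1.1, 1.0, -0.6]
grip_width: 0.0334
```

```bash
python3 -m pendant '{"delta_pos":[[0,0,-0.08],[0,0,-0.16],[0,0,-0.22],[0,0,-0.25],[0,0,-0.25]],"dr":[[0,0,0],[0,0,0],[0,0,0],[0,0,0],[0,0,0]]}';python3 -c "
from h import *
go(.606,-.096,.14,-73.1)"
```

```text
time_s: 17.4
eef_pos: [0.4542, 0.1599, 0.153]
eef_rot: [-0.002, 0.99, 0.143, 0.001]
contact_force: [0.3, -0.3, -0.7]
grip_width: 0.0334
pos [0.4542 0.1599 0.153 ] psi -73.6 -> -73.1 q6 1.37 q1 0.09 t 17.4
delta_pos [0.1465 0.5769 0.0244] dr [-0.0061 -0.0036 -0.0156] rows 7.1 0.1
```

```bash
python3 -m pendant '{"delta_pos":[[0.146,0.577,0.02],[0.146,0.577,0.02],[0.146,0.577,0.02],[0.146,0.577,0.02],[0.146,0.577,0.02]],"dr":[[0,0,-0.02],[0,0,-0.02],[0,0,-0.02],[0,0,-0.02],[0,0,-0.02]]}'; python3 -m pendant '{"delta_pos":[[0.043,0.17,0],[0.043,0.17,0],[0.043,0.17,0],[0.043,0.17,0],[0.043,0.17,0]],"dr":[[0,0,0],[0,0,0],[0,0,0],[0,0,0],[0,0,0]]}';python3 -c "
from h import *
arm.capture('side');arm.capture('side')
go(.606,-.096,.03,-73.1)"
```

```text
time_s: 17.82
eef_pos: [0.5598, -0.0208, 0.1431]
eef_rot: [-0.002, 0.989, 0.148, -0.0]
contact_force: [-0.4, -0.0, -1.5]
grip_width: 0.0335
time_s: 18.23
eef_pos: [0.6046, -0.0953, 0.1414]
eef_rot: [-0.003, 0.989, 0.148, -0.001]
contact_force: [-0.8, 0.2, 0.4]
grip_width: 0.0335
pos [ 0.6046 -0.0943  0.1423] psi -72.9 -> -73.1 q6 0.92 q1 -0.35 t 18.33
delta_pos [0.0017 0.0051 0.2246] dr [-0.0098  0.0011  0.0071] rows 2.7 0.1
```

```bash
python3 -m pendant '{"delta_pos":[[0.002,0.004,0.07],[0.002,0.004,0.14],[0.002,0.004,0.19],[0.002,0.004,0.222],[0.002,0.004,0.222]],"dr":[[0,0,0],[0,0,0],[0,0,0],[0,0,0],[0,0,0]]}'; python3 -m pendant '{"delta_pos":[[0,0,0],[0,0,0]],"dr":[[0,0,0],[0,0,0]]}'; python3 -m pendant '{"delta_pos":[[0,0,0.003],[0,0,0.003],[0,0,0.003]],"dr":[[0,0,0],[0,0,0],[0,0,0]]}'
```

```text
time_s: 18.75
eef_pos: [0.6044, -0.0936, 0.0286]
eef_rot: [-0.004, 0.989, 0.15, -0.003]
contact_force: [-0.4, 0.1, -0.6]
grip_width: 0.0334
time_s: 18.92
eef_pos: [0.6044, -0.0927, 0.0295]
eef_rot: [-0.004, 0.989, 0.15, -0.003]
contact_force: [-0.0, -0.3, 0.2]
grip_width: 0.0339
time_s: 19.17
eef_pos: [0.6046, -0.0927, 0.0288]
eef_rot: [-0.003, 0.989, 0.15, -0.002]
contact_force: [-0.4, -0.8, -0.0]
grip_width: 0.0333
```

```bash
python3 -m pendant '{"delta_pos":[[0,0.006,0.003],[0,0.006,0.003],[0,0.006,0.003]],"dr":[[0,0,0],[0,0,0],[0,0,0]]}'; python3 -m pendant '{"delta_pos":[[0,0,0],[0,0,0],[0,0,0],[0,0,0]],"dr":[[0,0,0],[0,0,0],[0,0,0],[0,0,0]]}' 0.6; python3 -m pendant '{"delta_pos":[[0,0,-0.05],[0,0,-0.1],[0,0,-0.18],[0,0,-0.25],[0,0,-0.25]],"dr":[[0,0,0],[0,0,0],[0,0,0],[0,0,0],[0,0,0]]}';python3 - <<'E'
from h import *
for i in range(3): c=arm.capture("wrist")
cv2.imwrite("pics/w16.png",c["image"][:,:,::-1])
for col in ("red","yellow","blue"):
  for a,ce,m in comps(c["image"],col): print(col,a,ce.round(),rectfit(c,m,.003,True),rectfit(c,m,.022,True),rectfit(c,m,.04,True))
go(.455,-.159,.16,-69)
E
```

```text
time_s: 19.42
eef_pos: [0.6056, -0.0958, 0.0274]
eef_rot: [-0.003, 0.989, 0.15, -0.002]
contact_force: [-0.8, -0.7, -0.5]
grip_width: 0.0331
time_s: 19.75
eef_pos: [0.6056, -0.0957, 0.0274]
eef_rot: [-0.003, 0.989, 0.15, -0.002]
contact_force: [-1.8, -0.2, 0.6]
grip_width: 0.0512
time_s: 20.17
eef_pos: [0.6088, -0.0973, 0.16]
eef_rot: [-0.0, 0.989, 0.15, 0.003]
contact_force: [1.3, -0.8, 0.5]
grip_width: 0.0515
red 220 [319. 131.] [661.9 -79.8  57.6   4.8 -71.9] [663.2 -79.5  53.5   4.5 -71.9] [664.5 -79.3  49.7   4.2 -71.9]
red 4747 [320. 191.] [608.5 -96.2  98.9  46.   17. ] [613.6 -94.8  92.   42.8  17. ] [618.4 -93.4  85.4  39.7  17. ]
red 122 [320. 249.] [ 555.3 -112.9   56.2    4.3  -70.4] [ 564.1 -110.3   52.3    4.   -70.4] [ 572.4 -107.8   48.5    3.7  -70.4]
yellow 456 [479. 230.] [ 615.1 -278.7  116.3   58.    13.5] [ 619.7 -264.4  108.1   53.9   13.5] [ 624.1 -250.9  100.4   50.1   13.5]
yellow 3103 [487. 236.] [ 615.5 -279.6  100.2   46.8   13.3] [ 620.  -265.3   93.2   43.5   13.3] [ 624.4 -251.7   86.5   40.4   13.3]
yellow 492 [332. 340.] [ 443.5 -162.6   36.1   35.5  -69.9] [ 460.1 -156.5   33.6   33.   -69.9] [ 475.9 -150.8   31.2   30.7  -69.9]
blue 1199 [ 30. 124.] [597.3 277.7  99.7  44.2  23. ] [603.1 252.9  92.7  41.1  23. ] [608.7 229.4  86.1  38.1  23. ]
blue 48 [ 38. 162.] [546.8 253.9  55.5   4.8 -63.7] [556.2 230.8  51.6   4.4 -63.7] [565.1 208.8  47.9   4.1 -63.7]
blue 340 [598. 322.] [ 562.9 -614.3  225.3   21.5   -4.4] [ 571.1 -576.5  209.5   19.9   -4.4] [ 578.9 -540.7  194.5   18.5   -4.4]
blue 703 [629. 385.] [  306.6 -1124.2   430.    119.7    62.6] [  332.9 -1050.6   399.8   111.3    62.6] [ 357.7 -980.9  371.2  103.3   62.6]
pos [ 0.6059 -0.0964  0.1519] psi -72.7 -> -69.0 q6 0.92 q1 -0.35 t 20.32
delta_pos [-0.3254  0.0299 -0.0153] dr [-0.0142  0.0057 -0.1245] rows 3.9 0.5
```

View pics/w16.png

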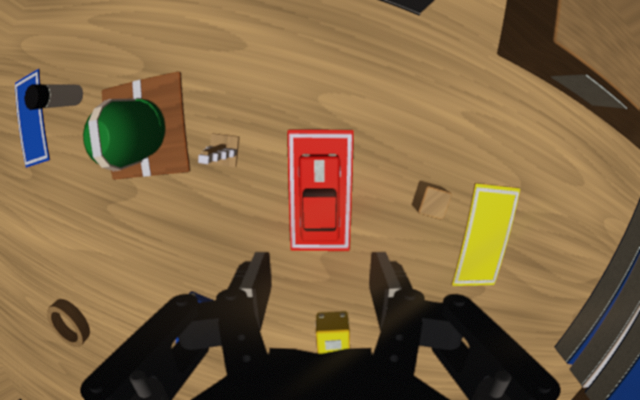

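```bash
python3 -m pendant '{"delta_pos":[[-0.325,0.03,0],[-0.325,0.03,0],[-0.325,0.03,0],[-0.325,0.03,0],[-0.325,0.03,0]],"dr":[[0,0,-0.12],[0,0,-0.12],[0,0,-0.12],[0,0,-0.12],[0,0,-0.12]]}' 0.8; python3 -m pendant '{"delta_pos":[[0,0,0],[0,0,0]],"dr":[[0,0,0],[0,0,0]]}'; python3 - <<'E'
from h import *
for i in range(2): c=arm.capture("wrist")
cv2.imwrite("pics/w17.png",c["image"][:,:,::-1])
for col in ("yellow","blue"):
  for a,ce,m in comps(c["image"],col): print(col,a,ce.round(),rectfit(c,m,.003,True),rectfit(c,m,.022,True),rectfit(c,m,.04,True))
go(.4545,-.159,.03,-69.4)
E
```

```text
time_s: 20.73
eef_pos: [0.4499, -0.1595, 0.1504]
eef_rot: [-0.005, 0.984, 0.18, -0.005]
contact_force: [0.4, 0.2, 0.5]
grip_width: 0.0684
time_s: 20.9
eef_pos: [0.4493, -0.1593, 0.1493]
eef_rot: [-0.006, 0.984, 0.179, -0.006]
contact_force: [0.1, -0.9, 0.8]
grip_width: 0.0682
yellow 570 [490.  87.] [ 614.6 -279.3  115.8   58.2   13.5] [ 608.1 -268.9  107.5   54.    13.5] [ 602.  -259.2   99.7   50.1   13.5]
yellow 4090 [502.  84.] [ 615.  -279.9  100.9   46.9   13.4] [ 608.5 -269.5   93.7   43.6   13.4] [ 602.3 -259.7   86.9   40.4   13.4]
yellow 3072 [322. 200.] [ 443.7 -163.3   86.    37.3   19.7] [ 449.4 -161.2   79.8   34.7   19.7] [ 454.8 -159.3   74.    32.2   19.7]
blue 256 [29.  5.] [554.8 283.   87.3  20.6 -89.8] [552.6 253.2  81.   19.1 -89.8] [550.5 224.9  75.1  17.7 -89.8]
blue 52 [34. 14.] [546.4 253.4  53.6   4.1 -66. ] [544.8 225.7  49.8   3.8 -66. ] [543.2 199.5  46.1   3.5 -66. ]
blue 1825 [156. 162.] [417.1   5.   86.5  43.6  -4.7] [424.7  -5.   80.3  40.5  -4.7] [431.9 -14.4  74.5  37.6  -4.7]
blue 376 [621. 253.] [ 534.8 -601.1  116.9   19.9   -4.3] [ 534.  -567.8  108.5   18.5   -4.3] [ 533.2 -536.2  100.6   17.2   -4.3]
pos [ 0.4503 -0.1592  0.1498] psi -69.3 -> -69.4 q6 0.62 q1 -0.59 t 21.0
delta_pos [0.0098 0.0058 0.2394] dr [-0.0252  0.0151  0.0044] rows 2.9 0.1
```

View pics/w17.png

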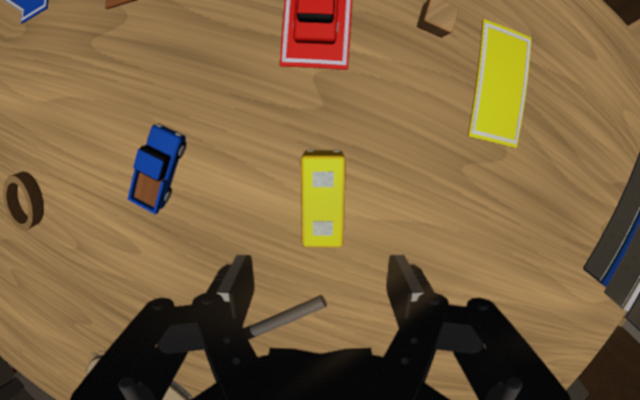

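```bash
python3 -m pendant '{"delta_pos":[[0.01,0.005,0.08],[0.01,0.005,0.15],[0.01,0.005,0.21],[0.01,0.005,0.244],[0.01,0.005,0.244]],"dr":[[-0.02,0.01,0.02],[-0.02,0.01,0.02],[-0.02,0.01,0.02],[-0.02,0.01,0.02],[-0.02,0.01,0.02]]}';  python3 -m pendant '{"delta_pos":[[0,0,0],[0,0,0],[0,0,0],[0,0,0],[0,0,0]],"dr":[[0,0,0],[0,0,0],[0,0,0],[0,0,0],[0,0,0]]}' 0 30; python3 -m pendant '{"delta_pos":[[0,0,0],[0,0,0]],"dr":[[0,0,0],[0,0,0]]}'; python3 -m pendant '{"delta_pos":[[0,0,-0.08],[0,0,-0.16],[0,0,-0.22],[0,0,-0.25],[0,0,-0.25]],"dr":[[0,0,0],[0,0,0],[0,0,0],[0,0,0],[0,0,0]]}';python3 -c "
from h import *
go(.615,-.2795,.14,-76.5)"
```

```text
time_s: 21.42
eef_pos: [0.4533, -0.157, 0.0242]
eef_rot: [-0.003, 0.984, 0.175, -0.004]
contact_force: [0.3, 0.5, -0.2]
grip_width: 0.0685
time_s: 21.83
eef_pos: [0.454, -0.1573, 0.0252]
eef_rot: [-0.003, 0.984, 0.175, -0.003]
contact_force: [0.9, 1.3, 5.3]
grip_width: 0.0337
time_s: 22.0
eef_pos: [0.4542, -0.1574, 0.0256]
eef_rot: [-0.002, 0.984, 0.175, -0.003]
contact_force: [1.1, -0.6, -0.7]
grip_width: 0.0339
time_s: 22.42
eef_pos: [0.4562, -0.1587, 0.154]
eef_rot: [-0.0, 0.984, 0.175, -0.0]
contact_force: [0.4, -0.3, -1.2]
grip_width: 0.0334
pos [ 0.4562 -0.1587  0.154 ] psi -69.8 -> -76.5 q6 0.64 q1 -0.58 t 22.42
delta_pos [0.2147 0.3365 0.0276] dr [-0.0006  0.0018  0.2234] rows 4.8 0.9
```

```bash
python3 -m pendant '{"delta_pos":[[0.215,0.336,0.01],[0.215,0.336,0.01],[0.215,0.336,0.01],[0.215,0.336,0.01],[0.215,0.336,0.01]],"dr":[[0,0,0.22],[0,0,0.22],[0,0,0.22],[0,0,0.22],[0,0,0.22]]}'; python3 -m pendant '{"delta_pos":[[0,0,0],[0,0,0]],"dr":[[0,0,0],[0,0,0]]}'; python3 - <<'E'
from h import *
for i in range(2): c=arm.capture("wrist")
cv2.imwrite("pics/w18.png",c["image"][:,:,::-1])
go(.615,-.2795,.03,-76.5)
E
```

```text
time_s: 22.83
eef_pos: [0.6162, -0.2805, 0.1468]
eef_rot: [-0.001, 0.993, 0.118, -0.001]
contact_force: [0.0, -0.7, -1.1]
grip_width: 0.0336
time_s: 23.0
eef_pos: [0.616, -0.281, 0.1435]
eef_rot: [-0.002, 0.993, 0.118, -0.003]
contact_force: [-0.1, 0.4, -0.6]
grip_width: 0.034
pos [ 0.6153 -0.2798  0.1455] psi -76.4 -> -76.5 q6 0.73 q1 -0.6 t 23.1
delta_pos [5.000e-04 2.000e-04 2.309e-01] dr [-0.0069  0.0078  0.0028] rows 2.8 0.0
```

View pics/w18.png

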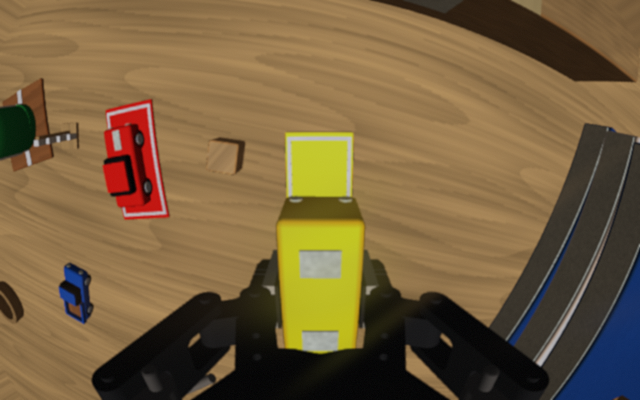

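```bash
python3 -m pendant '{"delta_pos":[[0,0,0.07],[0,0,0.14],[0,0,0.19],[0,0,0.226],[0,0,0.226]],"dr":[[0,0,0],[0,0,0],[0,0,0],[0,0,0],[0,0,0]]}'; python3 -m pendant '{"delta_pos":[[0,0,0],[0,0,0]],"dr":[[0,0,0],[0,0,0]]}'
```

```text
time_s: 23.52
eef_pos: [0.6129, -0.278, 0.0298]
eef_rot: [-0.003, 0.993, 0.118, -0.004]
contact_force: [0.1, -0.5, -1.4]
grip_width: 0.0336
time_s: 23.68
eef_pos: [0.6127, -0.2776, 0.0309]
eef_rot: [-0.003, 0.993, 0.119, -0.004]
contact_force: [-0.3, -0.1, -1.8]
grip_width: 0.0336
```

```bash
python3 -m pendant '{"delta_pos":[[0.004,0.003,0.004],[0.004,0.003,0.004],[0.004,0.003,0.004]],"dr":[[0,0,0],[0,0,0],[0,0,0]]}'; python3 -m pendant '{"delta_pos":[[0,0,0],[0,0,0],[0,0,0],[0,0,0]],"dr":[[0,0,0],[0,0,0],[0,0,0],[0,0,0]]}' 0.6; python3 -m pendant '{"delta_pos":[[0,0,-0.05],[0,0,-0.1],[0,0,-0.18],[0,0,-0.25],[0,0,-0.25]],"dr":[[0,0,0],[0,0,0],[0,0,0],[0,0,0],[0,0,0]]}';python3 - <<'E'
from h import *
for i in range(3): c=arm.capture("wrist")
cv2.imwrite("pics/w19.png",c["image"][:,:,::-1])
go(.424,-.006,.16,-94.8)
E
```

```text
time_s: 23.93
eef_pos: [0.6153, -0.2787, 0.0297]
eef_rot: [-0.003, 0.993, 0.119, -0.004]
contact_force: [0.5, 0.3, -1.3]
grip_width: 0.0334
time_s: 24.27
eef_pos: [0.6153, -0.2787, 0.0298]
eef_rot: [-0.003, 0.993, 0.119, -0.003]
contact_force: [0.6, 0.4, 0.6]
grip_width: 0.0514
time_s: 24.68
eef_pos: [0.6185, -0.2807, 0.1632]
eef_rot: [0.002, 0.993, 0.119, 0.001]
contact_force: [1.1, -0.2, 1.3]
grip_width: 0.0514
pos [ 0.6161 -0.2791  0.1545] psi -76.4 -> -94.8 q6 0.74 q1 -0.6 t 24.83
delta_pos [-0.2447 -0.6214 -0.0055] dr [-0.01    0.0144  0.6141] rows 8.0 2.6
```

View pics/w19.png

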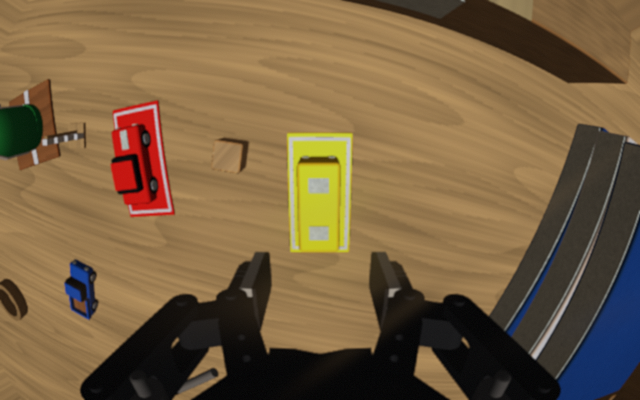

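Bus is parked. Now the pickup.

```bash
python3 -m pendant '{"delta_pos":[[-0.245,-0.621,0],[-0.245,-0.621,0],[-0.245,-0.621,0],[-0.245,-0.621,0],[-0.245,-0.621,0]],"dr":[[0,0,0.6],[0,0,0.6],[0,0,0.6],[0,0,0.6],[0,0,0.6]]}' 0.8;python3 -c "
from h import *
go(.424,-.006,.16,-94.8)"
```

```text
time_s: 25.25
eef_pos: [0.4941, -0.1072, 0.1547]
eef_rot: [-0.003, 0.999, -0.039, -0.005]
contact_force: [0.3, 0.6, 0.9]
grip_width: 0.0681
pos [ 0.4941 -0.1072  0.1547] psi -94.4 -> -94.8 q6 1.2 q1 -0.45 t 25.25
delta_pos [-0.1554 -0.191  -0.0078] dr [-0.0097  0.0211  0.0129] rows 3.0 0.1
```

```bash
python3 -m pendant '{"delta_pos":[[-0.155,-0.191,0],[-0.155,-0.191,0],[-0.155,-0.191,0],[-0.155,-0.191,0],[-0.155,-0.191,0]],"dr":[[0,0,0.01],[0,0,0.01],[0,0,0.01],[0,0,0.01],[0,0,0.01]]}' 0.8; python3 -m pendant '{"delta_pos":[[0,0,0],[0,0,0]],"dr":[[0,0,0],[0,0,0]]}'; python3 - <<'E'
from h import *
for i in range(2): c=arm.capture("wrist")
cv2.imwrite("pics/w20.png",c["image"][:,:,::-1])
for col in ("blue",):
  for a,ce,m in comps(c["image"],col): print(col,a,ce.round(),rectfit(c,m,.003,True),rectfit(c,m,.022,True),rectfit(c,m,.035,True))
go(.424,-.006,.025,-94.8)
E
```

```text
time_s: 25.67
eef_pos: [0.4228, -0.0046, 0.1553]
eef_rot: [-0.003, 0.999, -0.04, -0.006]
contact_force: [0.3, -0.7, 0.5]
grip_width: 0.0683
time_s: 25.83
eef_pos: [0.423, -0.0051, 0.1547]
eef_rot: [-0.003, 0.999, -0.04, -0.007]
contact_force: [0.3, 0.6, -0.3]
grip_width: 0.0686
blue 180 [74. 83.] [595.2 251.3 124.1  49.7  -3.1] [588.6 232.7 115.4  46.3  -3.1] [584.1 220.  109.4  43.9  -3.1]
blue 2004 [59. 71.] [597.1 277.4  99.4  45.4  22.8] [590.4 257.   92.4  42.3  22.8] [585.8 243.   87.6  40.1  22.8]
blue 1967 [319. 184.] [418.6  -4.7  83.7  35.3  -4.7] [424.4  -5.4  77.9  32.8  -4.7] [428.4  -5.8  73.8  31.1  -4.7]
blue 82 [ 35. 393.] [-48.6 784.8  84.2  51.8 -58.4] [-10.  728.8  78.3  48.1 -58.4] [ 16.5 690.4  74.3  45.6 -58.4]
pos [ 0.4232 -0.0053  0.1549] psi -94.6 -> -94.8 q6 1.36 q1 -0.29 t 25.93
delta_pos [0.0054 0.0027 0.2597] dr [-0.0107  0.0265  0.0053] rows 3.1 0.1
```

View pics/w20.png

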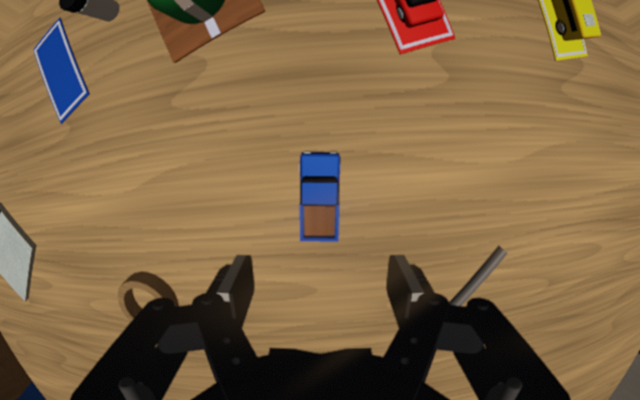

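```bash
python3 -m pendant '{"delta_pos":[[0.005,0.001,0.08],[0.005,0.001,0.16],[0.005,0.001,0.22],[0.005,0.001,0.256],[0.005,0.001,0.256]],"dr":[[-0.01,0.025,0],[-0.01,0.025,0],[-0.01,0.025,0],[-0.01,0.025,0],[-0.01,0.025,0]]}';  python3 -m pendant '{"delta_pos":[[0,0,0],[0,0,0],[0,0,0],[0,0,0],[0,0,0]],"dr":[[0,0,0],[0,0,0],[0,0,0],[0,0,0],[0,0,0]]}' 0 30; python3 -m pendant '{"delta_pos":[[0,0,0],[0,0,0]],"dr":[[0,0,0],[0,0,0]]}'; python3 -m pendant '{"delta_pos":[[0,0,-0.08],[0,0,-0.16],[0,0,-0.22],[0,0,-0.25],[0,0,-0.25]],"dr":[[0,0,0],[0,0,0],[0,0,0],[0,0,0],[0,0,0]]}';python3 -c "
from h import *
go(.597,.2775,.15,-67.1)"
```

```text
time_s: 26.35
eef_pos: [0.4222, -0.0051, 0.0238]
eef_rot: [-0.001, 0.999, -0.041, -0.004]
contact_force: [-1.0, 0.0, 0.1]
grip_width: 0.0683
time_s: 26.77
eef_pos: [0.423, -0.0055, 0.0248]
eef_rot: [-0.001, 0.999, -0.041, -0.002]
contact_force: [-0.5, -1.1, 7.5]
grip_width: 0.0332
time_s: 26.93
eef_pos: [0.4233, -0.0055, 0.0253]
eef_rot: [-0.001, 0.999, -0.041, -0.002]
contact_force: [-0.1, -1.2, -1.8]
grip_width: 0.0334
time_s: 27.35
eef_pos: [0.4251, -0.0059, 0.1533]
eef_rot: [0.0, 0.999, -0.041, 0.001]
contact_force: [-0.2, -0.5, -0.7]
grip_width: 0.0335
pos [ 0.4251 -0.0059  0.1533] psi -94.7 -> -67.1 q6 1.36 q1 -0.29 t 27.35
delta_pos [ 0.2964 -0.5931  0.0071] dr [ 0.0018 -0.0044 -0.9195] rows 8.0 3.9
```

```bash
python3 -m pendant '{"delta_pos":[[0.296,-0.593,-0.01],[0.296,-0.593,-0.01],[0.296,-0.593,-0.01],[0.296,-0.593,-0.01],[0.296,-0.593,-0.01]],"dr":[[0,0,-0.92],[0,0,-0.92],[0,0,-0.92],[0,0,-0.92],[0,0,-0.92]]}';python3 -c "
from h import *
go(.596,.2775,.15,-67.1)"
```

```text
time_s: 27.77
eef_pos: [0.5324, 0.1741, 0.154]
eef_rot: [0.0, 0.979, 0.202, 0.0]
contact_force: [0.4, -1.5, -1.2]
grip_width: 0.0335
pos [0.5324 0.1741 0.154 ] psi -66.7 -> -67.1 q6 1.27 q1 0.11 t 27.77
delta_pos [ 0.1985 -0.1399  0.0078] dr [0.0016 0.0001 0.0117] rows 2.9 0.0
```

```bash
python3 -m pendant '{"delta_pos":[[0.198,-0.14,0],[0.198,-0.14,0],[0.198,-0.14,0],[0.198,-0.14,0],[0.198,-0.14,0]],"dr":[[0,0,0.01],[0,0,0.01],[0,0,0.01],[0,0,0.01],[0,0,0.01]]}'; python3 -m pendant '{"delta_pos":[[0,0,0],[0,0,0]],"dr":[[0,0,0],[0,0,0]]}'; python3 - <<'E'
from h import *
for i in range(2): c=arm.capture("wrist")
cv2.imwrite("pics/w21.png",c["image"][:,:,::-1])
go(.5965,.2775,.03,-67.1)
E
```

```text
time_s: 28.18
eef_pos: [0.5953, 0.2787, 0.151]
eef_rot: [0.001, 0.98, 0.2, -0.002]
contact_force: [0.1, -2.0, -1.0]
grip_width: 0.0337
time_s: 28.35
eef_pos: [0.5945, 0.2777, 0.1499]
eef_rot: [0.001, 0.98, 0.2, -0.003]
contact_force: [0.5, 0.1, -1.8]
grip_width: 0.0333
pos [0.595  0.2777 0.151 ] psi -67.0 -> -67.1 q6 1.43 q1 0.26 t 28.45
delta_pos [0.0037 0.0014 0.242 ] dr [0.0007 0.0077 0.0036] rows 2.9 0.0
```

View pics/w21.png

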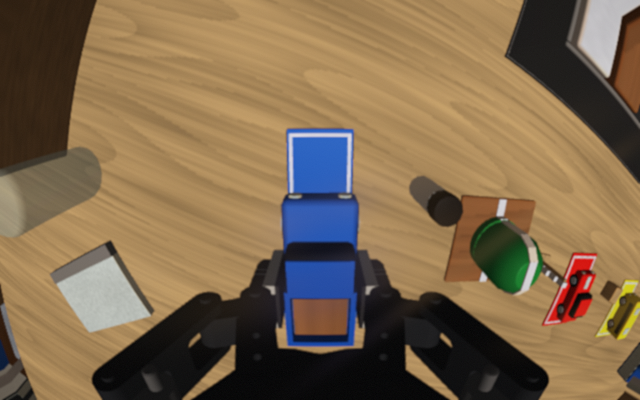

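```bash
python3 -m pendant '{"delta_pos":[[0.004,0.001,0.07],[0.004,0.001,0.14],[0.004,0.001,0.2],[0.004,0.001,0.239],[0.004,0.001,0.239]],"dr":[[0,0,0],[0,0,0],[0,0,0],[0,0,0],[0,0,0]]}'; python3 -m pendant '{"delta_pos":[[0,0,0],[0,0,0]],"dr":[[0,0,0],[0,0,0]]}'; python3 -c "
from h import *
go(.5965,.2775,.0285,-67.1)"
```

```text
time_s: 28.87
eef_pos: [0.5953, 0.2766, 0.0285]
eef_rot: [0.001, 0.98, 0.199, -0.004]
contact_force: [-0.4, -0.1, -1.7]
grip_width: 0.0333
time_s: 29.03
eef_pos: [0.5954, 0.276, 0.029]
eef_rot: [0.001, 0.98, 0.199, -0.004]
contact_force: [-0.1, -0.0, -1.2]
grip_width: 0.0333
pos [0.5954 0.276  0.029 ] psi -67.1 -> -67.1 q6 1.43 q1 0.26 t 29.03
delta_pos [ 0.0032 -0.0018  0.001 ] dr [-0.0003  0.0156  0.0001] rows 0.0 0.1
```

```bash
python3 -m pendant '{"delta_pos":[[0.002,-0.001,0.002],[0.002,-0.001,0.002],[0.002,-0.001,0.002]],"dr":[[0,0,0],[0,0,0],[0,0,0]]}'; python3 -m pendant '{"delta_pos":[[0,0,0],[0,0,0],[0,0,0],[0,0,0]],"dr":[[0,0,0],[0,0,0],[0,0,0],[0,0,0]]}' 0.6; python3 -m pendant '{"delta_pos":[[0,0,-0.05],[0,0,-0.1],[0,0,-0.18],[0,0,-0.25],[0,0,-0.3]],"dr":[[0,0,0],[0,0,0],[0,0,0],[0,0,0],[0,0,0]]}';python3 - <<'E'
from h import *
for i in range(3): c=arm.capture("wrist")
cv2.imwrite("pics/w22.png",c["image"][:,:,::-1])
go(.5,.1,.28,-67)
E
```

```text
time_s: 29.28
eef_pos: [0.5964, 0.2769, 0.0287]
eef_rot: [0.001, 0.98, 0.198, -0.003]
contact_force: [0.2, -0.2, -1.3]
grip_width: 0.0333
time_s: 29.62
eef_pos: [0.5964, 0.2769, 0.0288]
eef_rot: [0.001, 0.98, 0.199, -0.003]
contact_force: [-1.1, 0.2, 0.2]
grip_width: 0.0511
time_s: 30.03
eef_pos: [0.5979, 0.2775, 0.1826]
eef_rot: [0.001, 0.98, 0.199, -0.001]
contact_force: [-0.4, 0.3, 0.1]
grip_width: 0.0516
pos [0.598  0.2776 0.1811] psi -67.1 -> -67.0 q6 1.43 q1 0.26 t 30.18
delta_pos [-0.3194  0.2509 -0.1969] dr [ 0.0012  0.0051 -0.003 ] rows 5.4 0.0
```

View pics/w22.png

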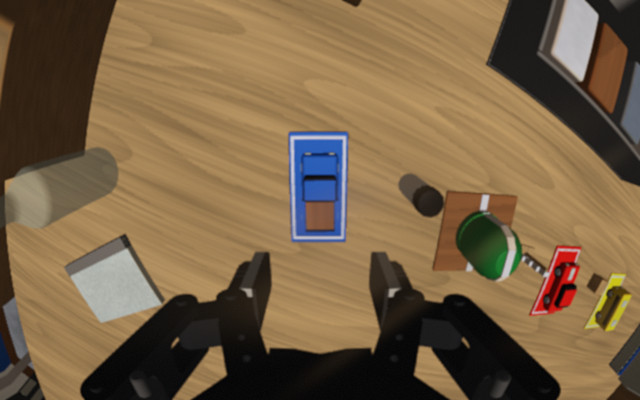

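```bash
python3 -m pendant '{"delta_pos":[[-0.15,0.32,-0.12],[-0.15,0.32,-0.12],[-0.15,0.32,-0.12],[-0.15,0.32,-0.12],[-0.15,0.32,-0.12]],"dr":[[0,0,0],[0,0,0],[0,0,0],[0,0,0],[0,0,0]]}'; python3 -m pendant '{"delta_pos":[[0,0,0],[0,0,0],[0,0,0]],"dr":[[0,0,0],[0,0,0],[0,0,0]]}';python3 - <<'E'
from h import *
for i in range(3): c=arm.capture("wrist")
q=arm.capture("scene");d=arm.capture("side")
cv2.imwrite("pics/w23.png",c["image"][:,:,::-1]); cv2.imwrite("pics/f_scene.png",q["image"][:,:,::-1]); cv2.imwrite("pics/f_side.png",d["image"][:,:,::-1])
s=arm.sense();print(s["eef_pos"]); x,y=proj(c,[.622,.0887,.04],True)[0].astype(int); print(x,y)
cv2.imwrite("pics/w23z.png",cv2.resize(c["image"][y-50:y+50,x-50:x+50],(600,600),interpolation=cv2.INTER_CUBIC)[:,:,::-1])
print(((proj(c,[[.622,.0887,.076],[.622,.0887,.016]],True)-[x-50,y-50])*6).round())
E
```

```text
time_s: 30.6
eef_pos: [0.5912, 0.0973, 0.2417]
eef_rot: [0.001, 0.98, 0.197, -0.001]
contact_force: [0.4, 0.1, 0.5]
grip_width: 0.0515
time_s: 30.85
eef_pos: [0.5908, 0.0981, 0.2403]
eef_rot: [0.001, 0.98, 0.197, -0.003]
contact_force: [0.1, -0.3, 0.8]
grip_width: 0.051
[0.59101689 0.09828369 0.24111557]
339 158
[[315. 342.]
 [293. 284.]]
```

View pics/w23z.png

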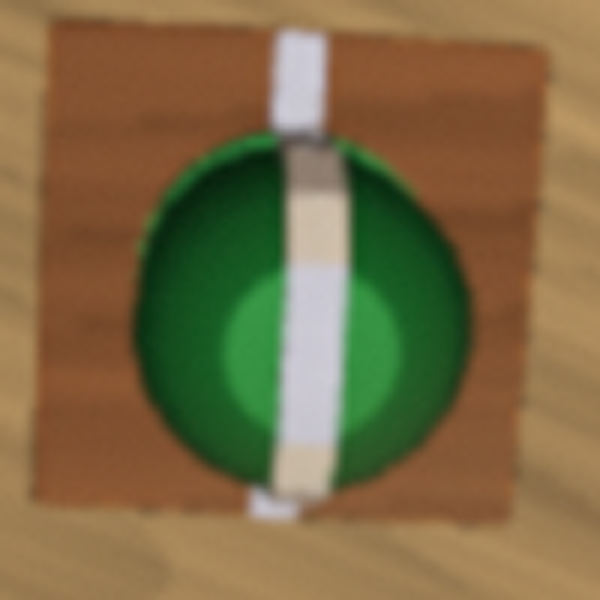

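View pics/f_scene.png

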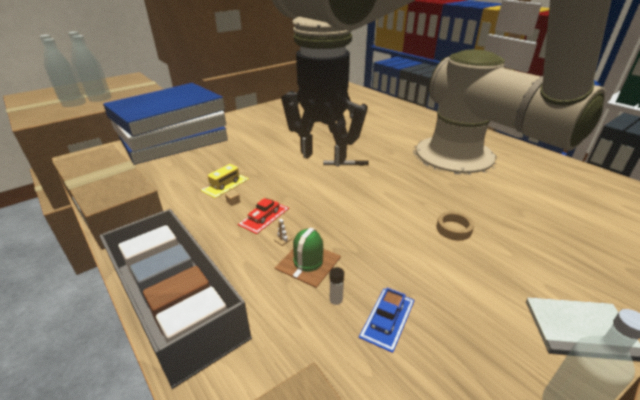

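View pics/f_side.png

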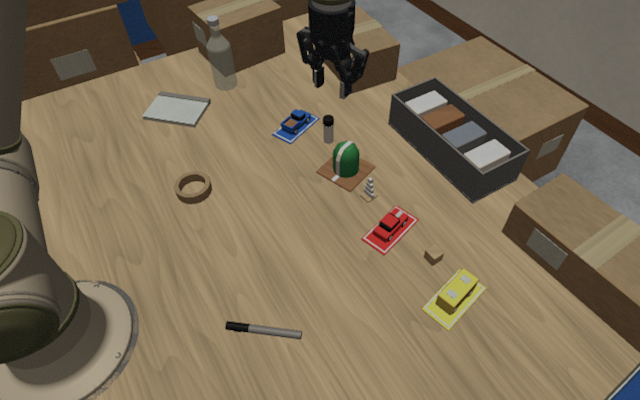

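```bash
python3 -c "
from bench import arm
print(arm.job_done())"
```

```text
the job is handed in; nothing more can be done
None
```

All five toys are in place and I handed the job in at about 31 s of the 144 s. `job_done()` gives no verdict, so the results below rest on my own checks.

- **Vehicles:** the last pictures show each one upright inside the white outline of its own bay. I released each within about 2 mm of where I measured its bay centre, and lengthways in the bay to about 1°.
- **Nesting doll:** the small orange doll stood upright and centred in the collar before I closed the shell over it.
- **Shell:** it sits down on the base, released at a height that matches fully seated. Its top is about 1.5 mm from the measured base axis. The band lines up with both white marks by eye in the last views; it measured about 20° while held, against 19.6° for the marks.
- **Forces:** the highest contact force I read at the end of any move was about 8 N, well under the limits.
- **Disagreements:** the scene and side cameras differed from the wrist camera by 2–6 mm on the shell and base positions. I relied on the wrist camera from above. A side-view check before lowering suggested the shell might be slightly off axis, but it went down with no resistance.

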